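# Finish the spare-tile pile and press its label holder home in the shelf rail

### The job

Lay the two loose blue tiles squarely on the tile pile on the low shelf, all edges flush, and let go of them. Then take the orange label holder out of the wooden card stand and push it straight down behind the lip of the shelf's front rail, centred in front of the pile, until its shoulders sit on the rail; the rubber strip in the rail pushes back, so finish still gripping it and pressing it fully home, without forcing it, so that the lock screw can be tightened: do not let go. Leave the green holder, the two boxed bulbs and the jar where they are.

Things in the scene. Friction and masses are not known exactly. Their poses are not given: they have to be found in the camera images.
- shelf: low timber shelf fixed on the ledge, 200 (x, depth) x 330 (y, width) mm, deck top 45 mm above the ledge. Origin: centre of its underside, at ledge height; its front faces its own -x. An aluminium ticket rail runs along the whole front edge (see slot)
- slot (a point): middle of the rail's mouth: 107 mm in front of the shelf's origin and 55 mm above the ledge. The rail is a U-section along the shelf's y, open at the top: slot 8 mm wide, back wall and front wall (the lip) each 3 mm thick, both ending at this height, 10 mm above the deck
- strip (a point): middle of the top of the springy black rubber strip lying in the slot, 44 mm above the ledge when free. It starts to give at about 2 N, then 1.2 N per mm, 7 mm at most. With a holder fully home it is pressed down 5 mm (about 8 N) and the holder's shoulders rest on both rail walls; let go, the holder rises about 5 mm
- pile_bottom: bottom tile of the pile on the deck, blue glazed tile 120 (x) x 60 (y) x 9 (z) mm, 150 g. Origin: centre of its underside. Its long axis runs from the front of the shelf to the back; the pile's middle lies 117 mm behind the slot
- pile_top: second tile of the pile, same size and frame, lying squarely on the bottom one (the pile is 18 mm high at the start, 36 mm when finished)
- tile_a: loose blue glazed tile, 120 (x) x 60 (y) x 9 (z) mm, 150 g, lying flat on the ledge. Origin: centre of its underside. The two loose tiles are alike; either may go on first
- tile_b: the other loose blue tile, same size and frame
- stand: light wooden card stand fixed on the ledge, 50 (x) x 150 (y) x 26 (z) mm, with a groove 7 mm wide along y in its top in which the two label holders stand upright side by side. Origin: centre of its underside
- holder: orange plastic label holder, upright, a paper card on both faces (either may look forward), 45 g. Body 11 (x) x 60 (y) x 42 (z) mm; below it a tongue 5 mm thick, 56 wide, 16 long, its last 4 mm only 3 mm thick. Origin: centre of the tongue's lower end; shoulders at z = 16 mm, top at 58 mm. It starts with its shoulders on the stand; home in the rail its origin is 39 mm above the ledge
- green_holder: green label holder of the same size and frame, in the other half of the stand: leave it
- bulb_shelf: spiral energy-saver bulb lying in its opened cardboard carton, 130 (x) x 58 (y) x 47 (z, over the bulb) mm, on the shelf beside the pile: leave it. Origin: centre of its underside
- bulb_ledge: the same, on the ledge to the right of the shelf beyond the loose tiles, its long axis roughly along y: leave it
- jar: stainless screw-top jar, 76 mm across, 98 mm high, on the ledge behind the shelf: leave it. Origin: centre of its underside

How it is judged:
By the outcome, as a careful person would: the job done as asked, in the order asked, and still so for the second after the job is handed in, while the arm keeps its last pose, push and grip.
It also fails if it takes over 64 s, if anything falls off the work surface, if the arm or the gripper's body presses on something with over 40 N, if the wrist force passes 120 N, or if a joint passes its speed limit or range.

### The arm

A 6-joint arm with a two-finger parallel gripper is mounted at the origin on the work surface. World frame = base frame: x ahead of the robot, y to its left, z up, the work surface at z = 0. Lengths are in m, angles in degrees, forces in N, time in s.
With the tool pointing down it reaches from about 0.4 to 0.825 m from the base axis. Payload 7 kg.
Tool frame: the origin (TCP) lies midway between the tips of the shut fingers; the grasp point (between the pads) lies 19 mm behind it; z points along the fingers, y is the line along which they close (so a half turn about z gives the same grasp; the last joint's range is limited). The gripper opens to 88 mm and grips with 3 to 60 N. Pads are 19 mm wide; open, the fingers measure 130 mm over their backs; the gripper's body (78 mm by 193 mm) begins 47 mm behind the grasp point.
Start: joints at [16.507, 20.546, 0.682, 0, -70.136, -16.507], TCP at [0.675, -0, 0.192] pointing down, gripper open.
Joint ranges: [-176.03, 176.03], [-82.01, 121.73], [-58.28, 71.71], [-173.87, 95.51], [-174.79, -0.11], [-173.66, 173.66]. Speed limits (degrees/s): [136.94, 136.94, 172.46, 180, 180, 180].

### API

Orientations are given as [roll, pitch, yaw] about the fixed x, y, z axes, in that order (R = Rz(yaw) Ry(pitch) Rx(roll)).
In Python, from plant import ctrl gives the robot as it stands. The module is installed in compiled form; this text tells all that it offers.
- The arm moves only by the tool play_rows, never from a script. Its argument "commands" is a list that holds one entry, the list of rows, each a list of 7 numbers: the turn, a rotation vector about the tool's x, y, z in rad, then the shift along the tool's x, y, z in cm, then the finger opening in cm, from 0 to 8.76. In form: [[[ax, ay, az, x, y, z, grip], ...]]. A call has 1 to 8 rows; each row is the pose to reach, as a shift and turn from the pose commanded when the call began, along the tool's axes at that moment; what a row does not reach only later rows make up. A row lasts 1/12 s, in which the tool goes at most 41.7 mm and 7.16 degrees, less where a joint would pass 70% of its speed; a pose out of reach is approached as far as the arm can. A call with a gripper value outside its range is refused whole. The fingers move at their own pace and stop on an object; the grip force is fixed at half the most. Time passes only in rows, so rows that repeat a pose let the fingers close. It gives the time, the measured TCP pose, the force, the opening and the grip force at its end, in the units of the state.
- ctrl.get_obs(): the state, without advancing time (a new reading comes with each control period).
- ctrl.snapshot(name): name is "scene" or "side" or "wrist"; returns a dict with "color" (480x640x3 uint8, red, green, blue), "camera_matrix" (3x3 intrinsics, pixels), "origin" and "rotation" of the camera in the world; the wrist camera has in their place "hand_eye" (4x4, takes a point from camera to tool coordinates, whose origin is the TCP and whose axes are the flange's). Camera axes: x right, y down, z forward; pixel columns grow to the right and rows downward; lengths in m; the calibration is good to about 2 mm. The wrist camera is an equidistant fisheye: a pixel r from the principal point sees the ray r / f radians off the axis. A picture is of the moment at which its call begins: read the wrist's pose just before it. There is no depth.
- ctrl.close_job(): hands the job in; it is judged then, once.
Trained networks look in a picture, given as the dict that the camera call returned (one of the last four; its "shot" number tells which), for a name from the list of things; names that differ only in an ending like _2 or _b are one class to them, and where a whole thing is asked for, a point or a joint stands for the part that bears it (a point fixed in the world has none). Each returns a list of dicts, best first, with "conf" (0 to 1); they miss things now and then, are a little off and sometimes report something else, mostly with a low value. They report only what shows in the picture. A call takes as long as a camera call.
- ctrl.find_in(picture, name): "bbox" ([left, top, width, height] in pixels, round what is visible of it).
The state is a dict: "clock": time; "joint_pos": joint angles; "qvel": joint speeds; "tau": joint torques, N m; "tool_pos": TCP position; "orientation": TCP orientation; "force": force on the tool from outside, world axes, zero at the start; "moment": the same for the moment, N m; "opening": finger opening in m; "gripper_force": force on a finger pad.
Only numpy, scipy, OpenCV 4.12 (cv2) and the standard library are available. Lean on these libraries where they do the work, as an engineer would, in place of code of your own. Each camera call takes 0.05 s, during which the arm holds its last target. There are 200 camera calls.

## Working session

There is one attempt and no reset: what is moved stays moved. The work goes in short steps, Python scripts to look and compute and a tool call to move; the robot and the scene stay as the last step left them, time stands still between calls to the robot, and variables do not carry over. Pictures are saved under pics/ and viewed, at most 10 in all, crops included, and the job is handed in when it is done.

Besides the shell and the picture viewer there is one more tool, called after "Request:" as name(argument=value, ...), one argument or row to a line, values as JSON. play_rows: Moves the arm, as the interface text tells. Its arguments: {"type":"object","properties":{"commands":{"type":"array","items":{"type":"array","items":{"type":"array","items":{"type":"number"}}}}},"required":["commands"]}

```bash
mkdir -p pics; python3 - <<'E'
from plant import ctrl
import cv2,numpy as np,pickle
o=ctrl.get_obs(); print({k:np.round(v,4).tolist() for k,v in o.items()})
S={}
for n in ("scene","side","wrist"):
    s=ctrl.snapshot(n); S[n]=s; cv2.imwrite(f"pics/{n}0.png",s["color"][:,:,::-1])
    print(n,{k:np.round(v,4).tolist() for k,v in s.items() if k!="color"})
    for t in ("shelf","pile_top","tile_a","stand","holder","green_holder","bulb_shelf","jar"):
        print(t,[(np.round(d["bbox"]).astype(int).tolist(),round(d["conf"],2)) for d in ctrl.find_in(s,t)][:4])
pickle.dump((o,S),open("s0.pkl","wb"))
E
```

```text
{'clock': 0.0, 'joint_pos': [16.5059, 20.5919, 0.6333, -0.0197, -70.1346, -16.5082], 'qvel': [0.0545, -0.0973, 0.0014, 0.0632, 0.0267, -0.0136], 'tau': [-0.0008, -58.2727, 29.3058, 6.9975, 0.0069, -0.0002], 'tool_pos': [0.6745, -0.0, 0.1911], 'orientation': [179.9054, -0.0087, -90.009], 'force': [0.2076, 0.7816, 1.0329], 'moment': [0.0065, 0.0287, -0.0481], 'gripper_force': 0.0, 'opening': 0.0876}
scene {'camera_matrix': [[574.8429, 0.0, 315.0916], [0.0, 574.8429, 245.5156], [0.0, 0.0, 1.0]], 'origin': [1.517, -0.2738, 0.7447], 'rotation': [-126.1901, 0.2025, 73.2669], 'shot': 1}
shelf [([214, 200, 179, 99], 0.95)]
pile_top [([248, 226, 39, 43], 0.68)]
tile_a [([110, 265, 66, 36], 0.83), ([131, 228, 57, 21], 0.66)]
stand [([403, 196, 65, 27], 0.56)]
holder [([414, 185, 22, 21], 0.75)]
green_holder [([434, 176, 27, 24], 0.8)]
bulb_shelf [([316, 206, 44, 52], 0.78)]
jar [([386, 258, 41, 62], 0.93)]
side {'camera_matrix': [[467.9321, 0.0, 319.9699], [0.0, 467.9321, 246.2341], [0.0, 0.0, 1.0]], 'origin': [0.1341, 0.5602, 0.6247], 'rotation': [-128.0661, 0.5753, -139.8457], 'shot': 2}
she
[... 254 characters left out ...]
, 0.91)]
green_holder [([204, 387, 38, 56], 0.85)]
bulb_shelf [([274, 228, 75, 57], 0.75)]
jar [([198, 213, 43, 61], 0.93), ([244, 198, 186, 131], 0.69), ([446, 214, 57, 33], 0.38)]
wrist {'camera_matrix': [[371.6483, 0.0, 325.353], [0.0, 371.6483, 232.3998], [0.0, 0.0, 1.0]], 'hand_eye': [[0.0015, -0.9545, -0.2981, 0.0825], [1.0, 0.0012, 0.001, -0.0004], [-0.0005, -0.2981, 0.9545, -0.1907], [0.0, 0.0, 0.0, 1.0]], 'shot': 3}
shelf []
pile_top [([354, 56, 137, 82], 0.81)]
tile_a [([551, 4, 14, -1], 0.44)]
stand [([439, 450, 12, 2], 0.61)]
holder []
green_holder []
bulb_shelf [([338, 225, 148, 75], 0.75), ([358, 56, 132, 82], 0.59), ([312, 6, 228, 322], 0.53)]
jar [([217, 271, 53, 100], 0.82)]
```

```bash
python3 - <<'E'
import cv2
a=cv2.imread("pics/scene0.png")[165:330,90:480]; cv2.imwrite("pics/sc0c.png",cv2.resize(a,(780,330),interpolation=cv2.INTER_CUBIC))
a=cv2.imread("pics/side0.png")[170:470,180:580]; cv2.imwrite("pics/si0c.png",cv2.resize(a,(800,600),interpolation=cv2.INTER_CUBIC))
E
```

```text
(no output)
```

View pics/sc0c.png

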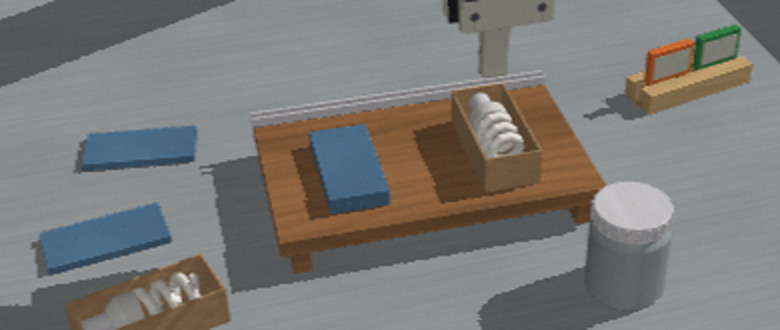

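View pics/si0c.png

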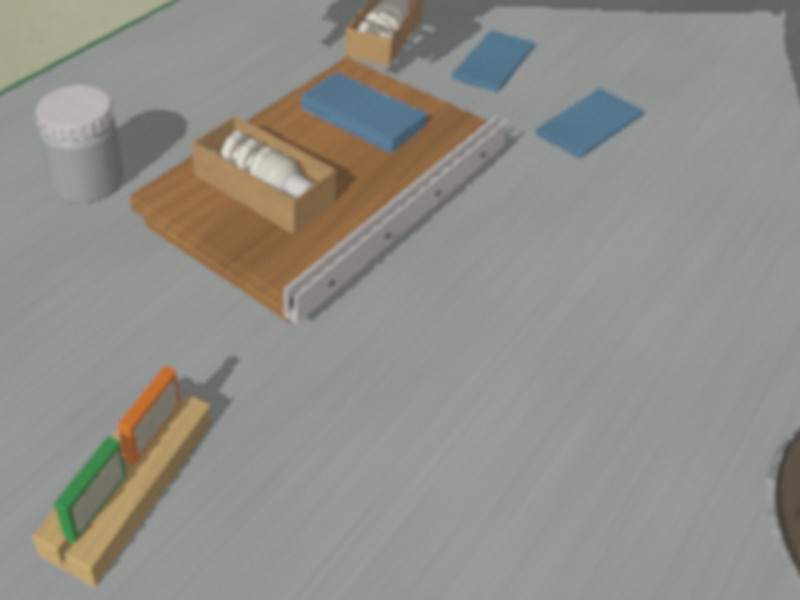

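View pics/wrist0.png

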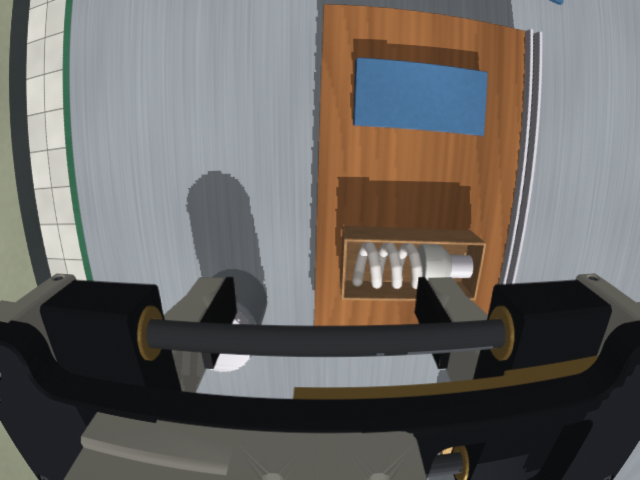

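```bash
cat > h.py <<'E'
import numpy as np,cv2,pickle
from scipy.spatial.transform import Rotation as Rn
def rot(rpy): return Rn.from_euler("xyz",rpy,degrees=True).as_matrix()
def campose(s,o):
    if "hand_eye" in s:
        R=rot(o["orientation"]); H=np.array(s["hand_eye"]); return R@H[:3,:3], np.array(o["tool_pos"])+R@H[:3,3]
    return rot(s["rotation"]),np.array(s["origin"])
def rays(s,o,uv):
    K=np.array(s["camera_matrix"]); p=(np.asarray(uv,float).reshape(-1,2)-K[:2,2])/K[0,0]
    if "hand_eye" in s:
        r=np.linalg.norm(p,axis=1,keepdims=True); d=np.c_[p/np.maximum(r,1e-9)*np.sin(r),np.cos(r)]
    else: d=np.c_[p,np.ones(len(p))]
    R,t=campose(s,o); d=d@R.T; return t,d/np.linalg.norm(d,axis=1,keepdims=True)
def plane(s,o,uv,z):
    t,d=rays(s,o,uv); return (t+d*((z-t[2])/d[:,2])[:,None])[:,:2]
def proj(s,o,P):
    R,t=campose(s,o); q=(np.asarray(P,float).reshape(-1,3)-t)@R; K=np.array(s["camera_matrix"])
    if "hand_eye" in s:
        rr=np.linalg.norm(q[:,:2],axis=1,keepdims=True); a=np.arctan2(rr,q[:,2:]); p=q[:,:2]/np.maximum(rr,1e-9)*a
    else: p=q[:,:2]/q[:,2:]
    return p*K[0,0]+K[:2,2]
def comps(s,lo,hi,amin=150):
    m=cv2.inRange(cv2.cvtColor(s["color"],cv2.COLOR_RGB2HSV),lo,hi)
    cs,_=cv2.findContours(m,cv2.RETR_EXTERNAL,cv2.CHAIN_APPROX_NONE)
    return sorted([c[:,0] for c in cs if cv2.contourArea(c)>amin],key=len,reverse=True)
BLUE=((98,110,40),(118,255,255)); ORANGE=((3,190,90),(15,255,255)); GREEN=((50,120,40),(80,255,255))
def rect(s,o,c,z):
    r=cv2.minAreaRect((plane(s,o,c,z)*1000).astype(np.float32)); (x,y),(w,h),a=r
    if w<h: w,h,a=h,w,a+90
    return np.round([x,y,w,h,(a+90)%180-90],1)   # mm; a = world direction of long axis
def snap(ctrl,name,fn=None):
    o=ctrl.get_obs(); s=ctrl.snapshot(name)
    if fn: cv2.imwrite(f"pics/{fn}.png",s["color"][:,:,::-1])
    return s,o
E
python3 - <<'E'
from h import *
o,S=pickle.load(open("s0.pkl","rb"))
for n,s in S.items():
    for c in comps(s,*BLUE): print(n,"blue",c.min(0),c.max(0),[rect(s,o,c,z).tolist() for z in (.009,.063)])
    for c in comps(s,*ORANGE,40): print(n,"orange",c.min(0),c.max(0),rect(s,o,c,.047))
    for c in comps(s,*GREEN,40)[:2]: print(n,"green",c.min(0),c.max(0),rect(s,o,c,.047))
s=S["side"]; f=lambda u,v:(180+u/2,170+v/2)
print("rail ends side",plane(s,o,[f(291,291),f(507,121)],.055),"stand",plane(s,o,[f(40,540),f(97,572),f(205,402)],.026))
s=S["wrist"];print("rail wrist",plane(s,o,[(536,33),(513,270)],.055),"carton",plane(s,o,[(344,228),(484,243)],.08),plane(s,o,[(320,5),(318,322)],.045))
s=S["scene"];print("jar",plane(s,o,[(405,275)],.098))
E
```

```text
scene blue [392  45] [464  88] [[-447.6, 732.0, 414.6, 322.9, -0.2], [-303.4, 658.2, 384.2, 299.2, -0.2]]
scene blue [110 267] [174 301] [[574.5, -352.6, 116.5, 66.8, -82.5], [643.7, -346.8, 107.9, 61.9, -82.5]]
scene blue [132 228] [187 249] [[427.1, -307.4, 117.1, 68.0, 81.2], [507.1, -304.9, 108.5, 63.0, 81.2]]
scene blue [245 227] [283 271] [[529.1, -95.0, 148.9, 63.7, -2.0], [601.6, -108.1, 138.0, 59.0, -2.0]]
scene orange [588 189] [639 226] [650.3 692.6 169.6 103.5 -41.2]
scene orange [413 185] [435 206] [478.3 292.1 111.8  34.6 -52. ]
scene green [437 178] [459 199] [464.6 359.5 117.4  35.6 -51.8]
side orange [241 356] [264 387] [498.6 295.4  61.3   8.5 -73.3]
side green [208 390] [238 439] [480.2 371.5  76.5  21.5 -64.2]
wrist blue [354  58] [486 134] [[576.4, -110.1, 138.5, 68.3, -1.7], [590.7, -106.1, 118.4, 58.4, -1.7]]
wrist green [ 68 151] [ 74 185] [946.7 -49.7  37.    5.4  89.7]
wrist green [ 78 227] [ 85 253] [946.5  31.2  30.6   5.2 -89. ]
rail ends side [[ 0.48015577  0.14460232]
 [ 0.46111909 -0.18036742]] stand [[0.481968   0.41039285]
 [0.4349788  0.40043166]
 [0.47429789 0.25628487]]
rail wrist [[ 0.47125565 -0.18226124]
 [ 0.47721455  0.0607178 ]] carton [[0.65855381 0.00775662]
 [0.52897986 0.02176171]] [[ 0.67933741 -0.19015733]
 [ 0.68186023  0.12104813]]
jar [[0.80170899 0.10587165]]
```

Request:
play_rows(
  commands=[
    [[0, 0, 0, 3, 10, 0, 8.7], [0, 0, 0, 3, 10, 0, 8.7], [0, 0, 0, 3, 10, 0, 8.7], [0, 0, 0, 3, 10, 0, 8.7], [0, 0, 0, 3, 10, 0, 8.7]],
  ],
)

```text
clock: 1.77
tool_pos: [0.5745, -0.0303, 0.1931]
orientation: [-179.9, 0.0, -90.0]
force: [1.1, -0.0, -0.3]
opening: 0.087
gripper_force: 0.0
```

```bash
python3 - <<'E'
from h import *; from plant import ctrl
s,o=snap(ctrl,"wrist","w1"); pickle.dump((s,o),open("w1.pkl","wb"))
print(o["clock"],o["tool_pos"],o["orientation"],o["force"])
for c in comps(s,*BLUE): print(c.min(0),c.max(0),rect(s,o,c,.063))
E
```

```text
1.7667 [ 0.57451741 -0.0302811   0.19314985] [-1.79895583e+02  2.38478002e-02 -9.00046017e+01] [ 1.14014542 -0.03555813 -0.28845305]
[241  94] [377 163] [ 589.7 -106.2  117.5   58.2   -1.7]
[449   0] [489  10] [ 445.1 -226.3   40.2   10.1    9.3]
```

Request:
play_rows(
  commands=[
    [[0, 0, 0, 22, 7.5, 0, 8.7], [0, 0, 0, 22, 7.5, 0, 8.7], [0, 0, 0, 22, 7.5, 0, 8.7], [0, 0, 0, 22, 7.5, 0, 8.7], [0, 0, 0, 22, 7.5, 0, 8.7], [0, 0, 0, 22, 7.5, 0, 8.7], [0, 0, 0, 22, 7.5, 0, 8.7], [0, 0, 0, 22, 7.5, 0, 8.7]],
  ],
)

```text
clock: 2.48
tool_pos: [0.5003, -0.2514, 0.1916]
orientation: [180.0, -0.0, -90.2]
force: [-0.1, 0.3, -0.1]
opening: 0.0873
gripper_force: 0.0
```

```bash
python3 - <<'E'
from h import *; from plant import ctrl
s,o=snap(ctrl,"wrist","w2"); pickle.dump((s,o),open("w2.pkl","wb"))
print(o["clock"],o["tool_pos"],o["orientation"],o["force"])
for c in comps(s,*BLUE): print(c.min(0),c.max(0),rect(s,o,c,.009),rect(s,o,c,.063))
E
```

```text
2.4833 [ 0.50032423 -0.25138472  0.1916155 ] [ 1.79969318e+02 -1.77985959e-03 -9.01526891e+01] [-0.1161379   0.30088863 -0.0629498 ]
[222  42] [294 163] [ 567.8 -353.   118.2   59.1  -82.4] [ 558.1 -350.3  101.1   50.5  -82.4]
[366  86] [440 207] [ 421.2 -307.3  118.3   59.2   81.3] [ 432.7 -311.2  101.2   50.6   81.3]
[215 354] [297 371] [589.1 -47.6 106.8  24.3  -1.9] [576.3 -89.   91.3  20.8  -1.9]
[233 316] [297 324] [ 571.9 -108.9   76.8    9.9   -0.9] [ 561.5 -141.4   65.7    8.5   -0.9]
```

View pics/w2.png

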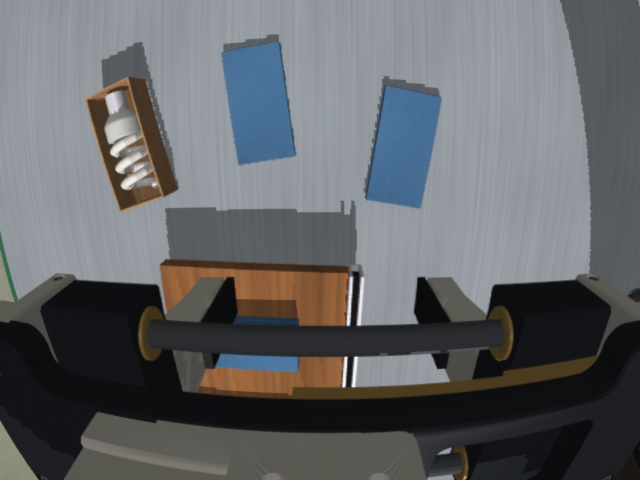

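Request:
play_rows(
  commands=[
    [[0, 0, -0.134, 10.2, -6.75, 8, 8.7], [0, 0, -0.134, 10.2, -6.75, 8, 8.7], [0, 0, -0.134, 10.2, -6.75, 8, 8.7], [0, 0, -0.134, 10.2, -6.75, 8, 8.7], [0, 0, -0.134, 10.2, -6.75, 14, 8.7], [0, 0, -0.134, 10.2, -6.75, 17, 8.7], [0, 0, -0.134, 10.2, -6.75, 17, 8.7], [0, 0, -0.134, 10.2, -6.75, 17, 8.7]],
  ],
)

```text
clock: 3.2
tool_pos: [0.5659, -0.3503, 0.0186]
orientation: [179.6, 0.2, -82.2]
force: [-0.0, -0.7, 0.3]
opening: 0.0868
gripper_force: 0.0
```

```bash
python3 - <<'E'
from h import *; from plant import ctrl
P=[]
for i in range(3):
    s,o=snap(ctrl,"wrist","w3"); P.append(np.r_[o["tool_pos"],o["orientation"],o["force"]])
print(np.round(P,4))
for c in comps(s,*BLUE): print(c.min(0),c.max(0),rect(s,o,c,.009))
E
```

```text
[[ 5.659000e-01 -3.503000e-01  1.860000e-02  1.796281e+02  1.699000e-01
  -8.224800e+01 -1.220000e-02 -7.476000e-01  3.467000e-01]
 [ 5.679000e-01 -3.513000e-01  2.180000e-02  1.798694e+02  1.710000e-02
  -8.221130e+01  6.821000e-01  2.767000e-01  1.439200e+00]
 [ 5.693000e-01 -3.518000e-01  2.380000e-02 -1.799402e+02 -8.110000e-02
  -8.220220e+01  2.325000e-01  1.638100e+00 -2.120000e-01]]
[275 158] [380 325] [ 569.5 -360.5  106.    58.5  -82.4]
[504 254] [576 284] [ 418.9 -358.    59.4   22.    -8.5]
```

Request:
play_rows(
  commands=[
    [[0, 0, 0, 0, 0, 1.0, 8.7], [0, 0, 0, 0, 0, 1.9, 8.7], [0, 0, 0, 0, 0, 1.9, 8.7], [0, 0, 0, 0, 0, 1.9, 8.7], [0, 0, 0, 0, 0, 1.9, 5], [0, 0, 0, 0, 0, 1.9, 5], [0, 0, 0, 0, 0, 1.9, 5], [0, 0, 0, 0, 0, 1.9, 5]],
  ],
)

```text
clock: 4.02
tool_pos: [0.5676, -0.3521, 0.0033]
orientation: [-180.0, -0.0, -82.3]
force: [-0.4, 0.2, -0.2]
opening: 0.0661
gripper_force: 0.0
```

Request:
play_rows(
  commands=[
    [[0, 0, 0, 0, 0, 0, 5], [0, 0, 0, 0, 0, 0, 5]],
  ],
)

```text
clock: 4.18
tool_pos: [0.5675, -0.3521, 0.0031]
orientation: [-180.0, -0.0, -82.3]
force: [-0.0, -0.1, 0.5]
opening: 0.0533
gripper_force: 0.0
```

```bash
python3 - <<'E'
from h import *; from plant import ctrl
s,o=snap(ctrl,"wrist","w4"); print(o["opening"],o["gripper_force"],o["tool_pos"])
for c in comps(s,*BLUE): print(c.min(0),c.max(0),rect(s,o,c,.009))
s2,_=snap(ctrl,"side"); 
a=s["color"][60:360,150:500,::-1]; b=s2["color"][150:270,380:520,::-1]
cv2.imwrite("pics/w4c.png",np.hstack([cv2.resize(a,(440,377)),cv2.resize(b,(350,377))]))
E
```

```text
0.05326393702770024 0.0 [ 0.56750947 -0.35205924  0.00313725]
[266 162] [382 325] [ 570.4 -366.8   93.5   58.4  -82.5]
[277 356] [371 359] [ 560.9 -297.3   57.5    2.3    7.7]
[521 264] [573 312] [ 423.4 -362.3   51.8   20.9  -22.3]
```

View pics/w4c.png

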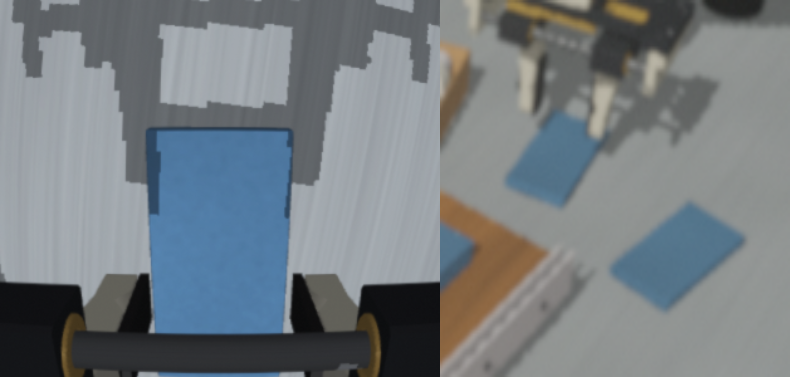

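Request:
play_rows(
  commands=[
    [[0, 0, 0, 0, 0, 0, 5], [0, 0, 0, 0, 0, 0, 5], [0, 0, 0, 0, 0, 0, 5]],
  ],
)

```text
clock: 4.53
tool_pos: [0.5675, -0.352, 0.0031]
orientation: [180.0, 0.0, -82.3]
force: [0.1, 0.4, 0.1]
opening: 0.0499
gripper_force: 0.0
```

Request:
play_rows(
  commands=[
    [[0, 0, 0, 0, 0, 0, 7.6], [0, 0, 0, 0, 0, 0, 7.6], [0, 0, 0, 0, 0, 0, 7.6], [0, 0, 0, 0, 0, 0, 7.6], [0, 0, 0, 0, 0, 0, 7.6], [0, 0, 0, 0, 0, 0.2, 7.6], [0, 0, 0, 0, 0, 0.4, 7.6], [0, 0, 0, 0, 0, 0.6, 7.6]],
  ],
)

```text
clock: 5.2
tool_pos: [0.5674, -0.352, -0.0032]
orientation: [180.0, 0.0, -82.3]
force: [-0.4, 0.2, -0.5]
opening: 0.0758
gripper_force: 0.0
```

Request:
play_rows(
  commands=[
    [[0, 0, 0, 0, 0, 0, 5.6], [0, 0, 0, 0, 0, 0, 5.6], [0, 0, 0, 0, 0, 0, 5.6], [0, 0, 0, 0, 0, 0, 5.6], [0, 0, 0, 0, 0, 0, 5.6], [0, 0, 0, 0, 0, 0, 5.6], [0, 0, 0, 0, 0, 0, 5.6]],
  ],
)

```text
clock: 5.78
tool_pos: [0.5676, -0.352, -0.0029]
orientation: [-180.0, -0.0, -82.3]
force: [0.5, -0.8, 0.6]
opening: 0.0561
gripper_force: 0.0
```

Request:
play_rows(
  commands=[
    [[0, 0, 0, 0, 0, 0, 7.2], [0, 0, 0, 0, 0, 0, 7.2], [0, 0, 0, 0, 0, 0, 7.2], [0, 0, 0, 0, 0, 0, 7.2], [0, 0, 0, 0, 0, 0.1, 7.2], [0, 0, 0, 0, 0, 0.2, 7.2], [0, 0, 0, 0, 0, 0.3, 7.2], [0, 0, 0, 0, 0, 0.4, 7.2]],
  ],
)

```text
clock: 6.45
tool_pos: [0.5674, -0.352, -0.0071]
orientation: [180.0, 0.0, -82.3]
force: [0.2, -0.3, -0.2]
opening: 0.072
gripper_force: 0.0
```

Request:
play_rows(
  commands=[
    [[0, 0, 0, 0, 0, 0, 5.6], [0, 0, 0, 0, 0, 0, 5.6], [0, 0, 0, 0, 0, 0, 5.6], [0, 0, 0, 0, 0, 0, 5.6], [0, 0, 0, 0, 0, 0, 5.6], [0, 0, 0, 0, 0, 0, 5.6]],
  ],
)

```text
clock: 6.95
tool_pos: [0.5675, -0.352, -0.0069]
orientation: [-180.0, -0.0, -82.3]
force: [0.0, 0.6, -0.0]
opening: 0.0563
gripper_force: 0.0
```

```bash
python3 - <<'E'
from h import *; from plant import ctrl
s,o=snap(ctrl,"wrist","w5"); print(o["opening"],o["gripper_force"],o["tool_pos"],o["force"])
a=s["color"][250:400,200:450,::-1]
cv2.imwrite("pics/w5c.png",cv2.resize(a,(800,480),interpolation=cv2.INTER_CUBIC))
for y in (-.03,.03):
  for z in (0,-.01,-.02): print(y,z,proj(s,o,np.array(o["tool_pos"])+rot(o["orientation"])@[0.0095,y,z]))
E
```

```text
0.056281186113777866 0.0 [ 0.56749627 -0.35203709 -0.00687052] [ 0.03853915  0.58623732 -0.00856063]
-0.03 0 [[271.06188943 255.61953289]]
-0.03 -0.01 [[268.49424407 262.37210882]]
-0.03 -0.02 [[265.68781072 269.78731116]]
0.03 0 [[379.56858951 255.745811  ]]
0.03 -0.01 [[382.15354405 262.50206693]]
0.03 -0.02 [[384.97884193 269.92089052]]
```

View pics/w5c.png

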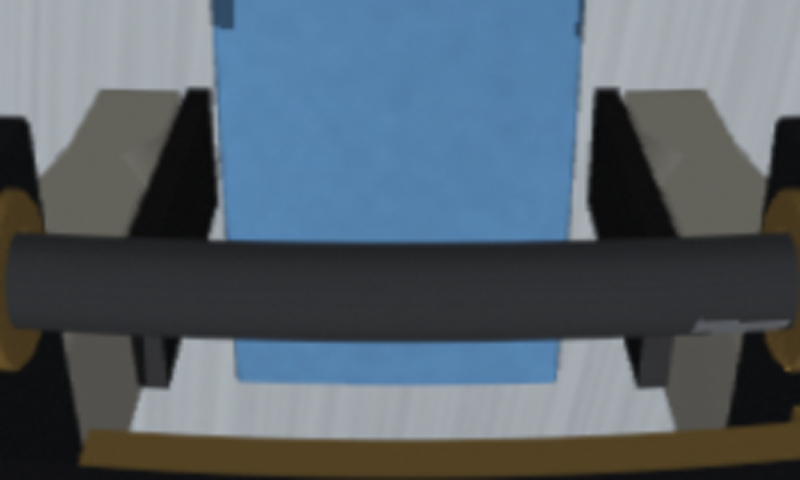

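```bash
python3 - <<'E'
from h import *
from scipy.optimize import fsolve
s,o=pickle.load(open("w2.pkl","rb"))
H=np.array(s["hand_eye"])
def pr(p):
    o2=dict(tool_pos=[0,0,0],orientation=[0,0,0]); return proj(s,o2,p)[0]
for nm,uv,y in (("Lf",(266.2,278.1),-.0281),("Lr",(267.8,314),-.0281),("Rf",(385.5,278.1),.0281),("Rr",(383.5,314),.0281)):
    r=fsolve(lambda q:pr([q[0],y,q[1]])-uv,[0,-.02]); print(nm,r)
    r=fsolve(lambda q:(pr([0.0095 if nm[1]=="f" else -.0095,q[0],q[1]])-uv),[y,-.02]); print("   fixed x:",r)
E
```

```text
Lf [ 0.01036614 -0.03206382]
   fixed x: [-0.02843255 -0.03015974]
Lr [-0.00775488 -0.03453312]
   fixed x: [-0.02863552 -0.03151464]
Rf [ 0.01059668 -0.03243507]
   fixed x: [ 0.02853461 -0.03002214]
Rr [-0.007909   -0.03416759]
   fixed x: [ 0.02860146 -0.03141395]
```

```bash
python3 - <<'E'
from h import *
s,o=pickle.load(open("w2.pkl","rb"))
p=plane(s,o,[(132,78),(178,190),(122,210),(88,97)],.045)*1000
a=np.radians(-82.4);ex=np.array([np.cos(a),np.sin(a)]);ey=np.array([np.sin(a),-np.cos(a)])
d=p-[567.5,-352]; print(np.round(np.c_[p,d@ex,d@ey]))
E
```

```text
[[ 688. -386.   50. -115.]
 [ 643. -272.  -69.  -86.]
 [ 711. -253.  -79. -156.]
 [ 744. -374.   45. -172.]]
```

Request:
play_rows(
  commands=[
    [[0, 0, 0, 0, 0, 0, 7.4], [0, 0, 0, 0, 0, 0, 7.4], [0, 0, 0, 0, 0, 0, 7.4], [0, 0, 0, 0, 0, 0, 7.4], [0, 0, 0, 0, 0, 0.3, 7.4], [0, 0, 0, 0, 0, 0.5, 7.4], [0, 0, 0, 0, 0, 0.7, 7.4], [0, 0, 0, 0, 0, 0.7, 7.4]],
  ],
)

```text
clock: 7.67
tool_pos: [0.567, -0.3519, -0.0146]
orientation: [179.9, 0.0, -82.3]
force: [-0.3, -0.3, 0.5]
opening: 0.0741
gripper_force: 0.0
```

Request:
play_rows(
  commands=[
    [[0, 0, 0, 1, 0, 0, 7.6], [0, 0, 0, 2.2, 0, 0, 7.6], [0, 0, 0, 2.2, 0, 0.3, 7.6], [0, 0, 0, 2.2, 0, 0.5, 7.6], [0, 0, 0, 2.2, 0, 0.7, 7.6], [0, 0, 0, 2.2, 0, 0.8, 7.6], [0, 0, 0, 2.2, 0, 0.8, 7.6]],
  ],
)

```text
clock: 8.25
tool_pos: [0.5701, -0.3736, -0.0224]
orientation: [180.0, 0.0, -82.3]
force: [-0.9, 0.1, 0.8]
opening: 0.0758
gripper_force: 0.0
```

Request:
play_rows(
  commands=[
    [[0, 0, 0, 0, 0, 0, 5.6], [0, 0, 0, 0, 0, 0, 5.6], [0, 0, 0, 0, 0, 0, 5.6], [0, 0, 0, 0, 0, 0, 5.6], [0, 0, 0, 0, 0, 0, 5.6], [0, 0, 0, 0, 0, 0, 5.6]],
  ],
)

```text
clock: 8.75
tool_pos: [0.5705, -0.3738, -0.0219]
orientation: [-180.0, -0.0, -82.3]
force: [0.0, 0.1, 0.5]
opening: 0.0563
gripper_force: 0.0
```

Request:
play_rows(
  commands=[
    [[0, 0, 0, 0, 0, 0, 7.4], [0, 0, 0, 0, 0, 0, 7.4], [0, 0, 0, 0, 0, 0, 7.4], [0, 0, 0, 0, 0, 0.1, 7.4], [0, 0, 0, 0, 0, 0.2, 7.4], [0, 0, 0, 0, 0, 0.3, 7.4], [0, 0, 0, 0, 0, 0.4, 7.4], [0, 0, 0, 0, 0, 0.5, 7.4]],
  ],
)

```text
clock: 9.42
tool_pos: [0.5704, -0.3738, -0.0271]
orientation: [180.0, 0.0, -82.3]
force: [-0.3, -0.3, 0.6]
opening: 0.0738
gripper_force: 0.0
```

Request:
play_rows(
  commands=[
    [[0, 0, 0, 0, 0, 0, 5.6], [0, 0, 0, 0, 0, 0, 5.6], [0, 0, 0, 0, 0, 0, 5.6], [0, 0, 0, 0, 0, 0, 5.6], [0, 0, 0, 0, 0, 0, 5.6], [0, 0, 0, 0, 0, 0, 5.6]],
  ],
)

```text
clock: 9.92
tool_pos: [0.5704, -0.3738, -0.027]
orientation: [-180.0, -0.0, -82.3]
force: [0.4, 0.2, 0.2]
opening: 0.0583
gripper_force: 30.0
```

Request:
play_rows(
  commands=[
    [[0, 0, 0, 0, 0, 0, 6.6], [0, 0, 0, 0, 0, 0, 6.6], [0, 0, 0, 0, 0, 0.1, 6.6], [0, 0, 0, 0, 0, 0.2, 6.6], [0, 0, 0, 0, 0, 0.2, 5.6], [0, 0, 0, 0, 0, 0.2, 5.6], [0, 0, 0, 0, 0, 0.2, 5.6], [0, 0, 0, 0, 0, 0.2, 5.6]],
  ],
)

```text
clock: 10.58
tool_pos: [0.5703, -0.3738, -0.0291]
orientation: [180.0, 0.0, -82.3]
force: [0.4, 0.2, -0.5]
opening: 0.0593
gripper_force: 30.0
```

Request:
play_rows(
  commands=[
    [[0, 0, 0, 0, 0, -0.4, 5.6], [0, 0, 0, 0, 0, -1, 5.6], [0, 0, 0, 0, 0, -2, 5.6], [0, 0, 0, 0, 0, -4, 5.6], [0, 0, 0, 0, 0, -6, 5.6], [0, 0, 0, 0, 0, -6, 5.6]],
  ],
)

```text
clock: 11.08
tool_pos: [0.5733, -0.3753, 0.0368]
orientation: [-179.7, -0.2, -82.3]
force: [0.6, 0.3, -1.3]
opening: 0.0592
gripper_force: 30.0
```

Request:
play_rows(
  commands=[
    [[0, 0, -0.122, 0, 0, -2.5, 5.6], [0, 0, -0.244, -3, -1, -5.5, 5.6], [0, 0, -0.366, -6.7, -2, -5.5, 5.6], [0, 0, -0.488, -10.6, -3, -5.5, 5.6], [0, 0, -0.61, -14.5, -4, -5.5, 5.6], [0, 0, -0.732, -18.4, -5.2, -5.5, 5.6], [0, 0, -0.854, -22.3, -6.4, -5.5, 5.6], [0, 0, -0.976, -26, -7.5, -5.5, 5.6]],
  ],
)

```text
clock: 11.75
tool_pos: [0.6102, -0.104, 0.0871]
orientation: [-180.0, -0.1, -26.1]
force: [0.7, 0.2, -2.4]
opening: 0.0593
gripper_force: 30.0
```

Request:
play_rows(
  commands=[
    [[0, 0, -0.12, 0, 0, 0, 5.6], [0, 0, -0.24, 0, 0, 0, 5.6], [0, 0, -0.36, 0, 0, 0, 5.6], [0, 0, -0.431, 0, 0, 0, 5.6], [0, 0, -0.431, 0, 0, 0, 5.6], [0, 0, -0.431, 0, 0, 0, 5.6], [0, 0, -0.431, 0, 0, 0, 5.6], [0, 0, -0.431, 0, 0, 0, 5.6]],
  ],
)

```text
clock: 12.42
tool_pos: [0.61, -0.1062, 0.0863]
orientation: [-180.0, -0.0, -1.8]
force: [-0.6, -0.2, -2.5]
opening: 0.0593
gripper_force: 30.0
```

```bash
cat >> h.py <<'E'
def edges(s,z):
    "blue comps in tool coords (mm) on plane tool z"
    o=dict(tool_pos=[0,0,0],orientation=[0,0,0])
    return [(c.min(0),c.max(0),rect(s,o,c,z)) for c in comps(s,*BLUE)]
E
python3 - <<'E'
from h import *; from plant import ctrl
for i in range(2): s,o=snap(ctrl,"wrist","w6"); print(np.round(o["tool_pos"],4),np.round(o["orientation"],2),np.round(o["force"],1),o["clock"])
for e in edges(s,-.038): print(*e)
# front edge line of largest comp
cs=comps(s,*BLUE); c=cs[0]; p=plane(s,dict(tool_pos=[0,0,0],orientation=[0,0,0]),c,-.038)*1000
for q in np.arange(-25,26,10):
    k=p[abs(p[:,1]-q)<2]; print(q,k[:,0].max().round(1),end="; ")
print([ (x,p[abs(p[:,0]-x)<2][:,1].min().round(1),p[abs(p[:,0]-x)<2][:,1].max().round(1)) for x in (20,25,30,35)])
E
```

```text
[ 0.61   -0.1062  0.0863] [-1.7999e+02 -1.0000e-02 -1.8300e+00] [-0.6 -0.2 -2.5] 12.4167
[ 0.61   -0.1063  0.0862] [-1.8e+02 -1.0e-02 -1.8e+00] [ 0.2 -0.3 -2.7] 12.4667
[259 187] [393 325] [20.3  1.6 66.6 59.1 -0.1]
[268 356] [381 386] [-41.7   1.1  57.9  20.3  89.9]
-25 39.7; -15 53.6; -5 53.5; 5 53.5; 15 53.6; 25 39.8; [(20, np.float64(-27.3), np.float64(30.5)), (25, np.float64(-27.5), np.float64(30.7)), (30, np.float64(-27.2), np.float64(30.8)), (35, np.float64(-27.4), np.float64(30.9))]
```

View pics/w6.png

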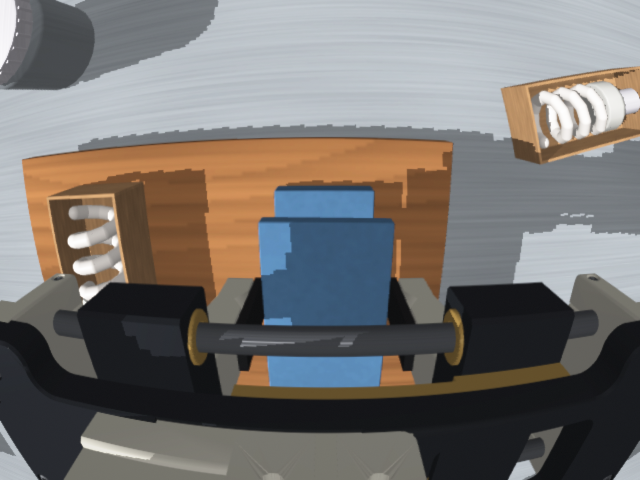

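```bash
cat >> h.py <<'E'
O0=dict(tool_pos=[0,0,0],orientation=[0,0,0])
def tl(s,uv,z): return plane(s,O0,uv,z)*1000
def prof(s,cols,r0,r1):
    g=cv2.cvtColor(s["color"],cv2.COLOR_RGB2HSV); return g[r0:r1,cols].astype(int)
E
python3 - <<'E'
from h import *
im=cv2.imread("pics/w6.png"); s,_=pickle.load(open("w2.pkl","rb"))
h=cv2.cvtColor(im,cv2.COLOR_BGR2HSV)
for c in (290,320,365): print(c,[(r,*h[r,c].tolist()) for r in range(183,226)] if c==320 else [(r,h[r,c,2].item()) for r in range(184,224)])
for r in (200,210): 
    b=np.where((h[r,:,0]>98)&(h[r,:,0]<118)&(h[r,:,1]>110))[0]; b=b[(b>240)&(b<420)]; print(r,b.min(),b.max(),tl(s,[(b.min()-.5,r),(b.max()+.5,r)],.0232))
for r in (235,250,265): 
    b=np.where((h[r,:,0]>98)&(h[r,:,0]<118)&(h[r,:,1]>110))[0]; b=b[(b>240)&(b<420)]; print(r,b.min(),b.max(),tl(s,[(b.min()-.5,r),(b.max()+.5,r)],-.038))
E
```

```text
290 [(184, 118), (185, 95), (186, 81), (187, 86), (188, 84), (189, 87), (190, 122), (191, 161), (192, 179), (193, 181), (194, 182), (195, 182), (196, 182), (197, 182), (198, 181), (199, 181), (200, 181), (201, 182), (202, 182), (203, 184), (204, 185), (205, 185), (206, 185), (207, 185), (208, 185), (209, 185), (210, 185), (211, 185), (212, 185), (213, 185), (214, 184), (215, 184), (216, 172), (217, 132), (218, 92), (219, 86), (220, 89), (221, 102), (222, 119), (223, 126)]
320 [(183, 13, 149, 123), (184, 13, 137, 115), (185, 10, 74, 89), (186, 106, 107, 81), (187, 105, 127, 86), (188, 105, 129, 83), (189, 105, 129, 89), (190, 105, 129, 128), (191, 105, 128, 165), (192, 105, 126, 180), (193, 104, 127, 183), (194, 105, 126, 184), (195, 105, 128, 184), (196, 105, 127, 185), (197, 105, 128, 184), (198, 105, 127, 185), (199, 105, 128, 184), (200, 105, 126, 184), (201, 105, 128, 183), (202, 105, 130, 181), (203, 104, 129, 180), (204, 104, 128, 179), (205, 105, 128, 180), (206, 105, 127, 179), (207, 105, 127, 179), (208, 105, 128, 180), (209, 105, 128, 181), (210, 105, 128, 181), (211, 105, 
[... 446 characters left out ...]
 (195, 177), (196, 178), (197, 178), (198, 178), (199, 178), (200, 178), (201, 178), (202, 178), (203, 180), (204, 182), (205, 182), (206, 182), (207, 181), (208, 183), (209, 182), (210, 182), (211, 182), (212, 184), (213, 185), (214, 185), (215, 185), (216, 185), (217, 173), (218, 104), (219, 87), (220, 89), (221, 91), (222, 100), (223, 113)]
200 275 372 [[ 35.76961383 -30.31538832]
 [ 35.83046091  27.67135739]]
210 276 372 [[ 29.6629408  -29.91387712]
 [ 29.7311859   27.87529587]]
235 260 392 [[ 33.60711476 -28.94630229]
 [ 33.68159304  29.03814005]]
250 260 391 [[ 26.64759177 -29.32915926]
 [ 26.72078518  28.99781336]]
265 261 390 [[ 19.48298062 -29.298179  ]
 [ 19.55394812  28.98975439]]
```

```bash
python3 - <<'E'
from h import *; from plant import ctrl
s,o=pickle.load(open("s0.pkl","rb")); 
L=[o and s["wrist"]]+[pickle.load(open(f"w{i}.pkl","rb"))[0] for i in (1,2)]
s,o=snap(ctrl,"wrist","w7"); L.append(s); pickle.dump((s,o),open("w7.pkl","wb"))
for q in L: print(np.round(q["hand_eye"],4)[:3].ravel().tolist(),np.round(q["camera_matrix"],1)[:2,2])
print(np.round(o["tool_pos"],4),np.round(o["orientation"],2))
for q in L: print("pile back",tl(q,[(290,190.2),(322,190.2),(365,190.3)],.0232).round(1).tolist(),"tile back",tl(q,[(290,221.6),(322,221.9),(365,222)],-.038).round(1).tolist())
E
```

```text
Traceback (most recent call last):
KeyError: 'wrist'
```

```bash
python3 - <<'E'
from h import *; from plant import ctrl
L=[pickle.load(open("s0.pkl","rb"))[1]["wrist"]]+[pickle.load(open(f"w{i}.pkl","rb"))[0] for i in (1,2)]
s,o=snap(ctrl,"wrist","w7"); L.append(s); pickle.dump((s,o),open("w7.pkl","wb"))
for q in L: print(np.round(q["hand_eye"],4)[:3].ravel().tolist(),np.round(q["camera_matrix"],1)[:2,2])
print(np.round(o["tool_pos"],4),np.round(o["orientation"],2))
for q in L: print("pile back",tl(q,[(290,190.2),(322,190.2),(365,190.3)],.0232).round(1).tolist(),"tile back",tl(q,[(290,221.6),(322,221.9),(365,222)],-.038).round(1).tolist())
E
```

```text
[0.0015, -0.9545, -0.2981, 0.0825, 1.0, 0.0012, 0.001, -0.0004, -0.0005, -0.2981, 0.9545, -0.1907] [325.4 232.4]
[0.0015, -0.9545, -0.2981, 0.0825, 1.0, 0.0012, 0.001, -0.0004, -0.0005, -0.2981, 0.9545, -0.1907] [325.4 232.4]
[0.0015, -0.9545, -0.2981, 0.0825, 1.0, 0.0012, 0.001, -0.0004, -0.0005, -0.2981, 0.9545, -0.1907] [325.4 232.4]
[0.0015, -0.9543, -0.299, 0.0815, 1.0, 0.0013, 0.0008, 0.0014, -0.0004, -0.299, 0.9543, -0.1907] [325.4 232.4]
[ 0.61   -0.1063  0.0862] [-1.80e+02 -1.00e-02 -1.78e+00]
pile back [[41.6, -20.9], [41.6, -2.2], [41.6, 23.0]] tile back [[39.7, -15.4], [39.5, -1.7], [39.5, 16.7]]
pile back [[41.6, -20.9], [41.6, -2.2], [41.6, 23.1]] tile back [[39.7, -15.4], [39.5, -1.7], [39.5, 16.7]]
pile back [[41.6, -21.0], [41.6, -2.2], [41.6, 23.0]] tile back [[39.7, -15.4], [39.5, -1.7], [39.5, 16.7]]
pile back [[40.4, -19.2], [40.4, -0.4], [40.5, 24.8]] tile back [[38.5, -13.6], [38.4, 0.1], [38.4, 18.5]]
```

Request:
play_rows(
  commands=[
    [[0, 0, 0, 0.2, -0.11, 1.5, 5.6], [0, 0, 0, 0.2, -0.11, 3.5, 5.6], [0, 0, 0, 0.2, -0.11, 4.6, 5.6], [0, 0, 0, 0.2, -0.11, 4.8, 5.6], [0, 0, 0, 0.2, -0.11, 4.9, 5.6], [0, 0, 0, 0.2, -0.11, 5.0, 5.6], [0, 0, 0, 0.2, -0.11, 5.1, 5.6], [0, 0, 0, 0.2, -0.11, 5.1, 5.6]],
  ],
)

```text
clock: 13.23
tool_pos: [0.6125, -0.1051, 0.0357]
orientation: [-180.0, -0.1, -1.7]
force: [1.1, -0.7, -2.1]
opening: 0.0591
gripper_force: 30.0
```

```bash
python3 - <<'E'
from h import *; from plant import ctrl
s,o=snap(ctrl,"wrist","w8"); print(o["tool_pos"],o["force"])
h=cv2.cvtColor(s["color"],cv2.COLOR_RGB2HSV)
for c in (290,340,385): print(c,[(r,h[r,c,2].item()) for r in range(200,226)])
E
```

```text
[ 0.61253786 -0.10506469  0.03573678] [ 1.13082225 -0.71103925 -2.09060305]
290 [(200, 196), (201, 197), (202, 199), (203, 193), (204, 151), (205, 126), (206, 121), (207, 100), (208, 74), (209, 82), (210, 86), (211, 94), (212, 87), (213, 83), (214, 84), (215, 88), (216, 94), (217, 96), (218, 86), (219, 86), (220, 90), (221, 100), (222, 118), (223, 127), (224, 121), (225, 119)]
340 [(200, 122), (201, 122), (202, 123), (203, 123), (204, 124), (205, 121), (206, 116), (207, 93), (208, 74), (209, 81), (210, 83), (211, 87), (212, 84), (213, 82), (214, 82), (215, 85), (216, 92), (217, 100), (218, 89), (219, 88), (220, 89), (221, 91), (222, 103), (223, 116), (224, 119), (225, 120)]
385 [(200, 122), (201, 121), (202, 119), (203, 117), (204, 114), (205, 113), (206, 111), (207, 109), (208, 102), (209, 89), (210, 70), (211, 78), (212, 86), (213, 85), (214, 82), (215, 82), (216, 89), (217, 105), (218, 95), (219, 89), (220, 88), (221, 89), (222, 97), (223, 110), (224, 116), (225, 119)]
```

Request:
play_rows(
  commands=[
    [[0, 0, 0, 0, 0, 0.1, 5.6], [0, 0, 0, 0, 0, 0.15, 5.6], [0, 0, 0, 0, 0, 0.15, 5.6]],
  ],
)

```text
clock: 13.53
tool_pos: [0.6123, -0.1051, 0.0339]
orientation: [180.0, -0.0, -1.7]
force: [0.7, -0.5, -1.5]
opening: 0.0593
gripper_force: 30.0
```

Request:
play_rows(
  commands=[
    [[0, 0, 0, 0, 0, 0.07, 5.6], [0, 0, 0, 0, 0, 0.07, 5.6], [0, 0, 0, 0, 0, 0.07, 6.6], [0, 0, 0, 0, 0, 0.07, 7.0], [0, 0, 0, 0, 0, 0.07, 7.0], [0, 0, 0, 0, 0, 0, 7.4], [0, 0, 0, 0, 0, -2, 7.6], [0, 0, 0, 0, 0, -5, 7.6]],
  ],
)

```text
clock: 14.2
tool_pos: [0.6096, -0.1052, 0.0809]
orientation: [180.0, 0.4, -1.7]
force: [0.6, 0.7, -0.1]
opening: 0.0753
gripper_force: 0.0
```

Request:
play_rows(
  commands=[
    [[0, 0, 0, -4, 0, -4, 8.2], [0, 0, 0, -5, 0, -6, 8.7], [0, 0, 0, -5, 0, -6, 8.7], [0, 0, 0, -5, 0, -6, 8.7], [0, 0, 0, -5, 0, -6, 8.7]],
  ],
)

```text
clock: 14.62
tool_pos: [0.5621, -0.1035, 0.1438]
orientation: [-180.0, -0.0, -1.7]
force: [0.3, 0.6, -0.7]
opening: 0.0865
gripper_force: 0.0
```

```bash
python3 - <<'E'
from h import *; from plant import ctrl
s,o=snap(ctrl,"wrist","w9"); print(o["tool_pos"],o["orientation"],o["force"],o["clock"]); pickle.dump((s,o),open("w9.pkl","wb"))
print(s["hand_eye"][:3,3])
for c in comps(s,*BLUE): print(c.min(0),c.max(0),rect(s,o,c,.072))
a=s["color"][60:260,220:440,::-1]; cv2.imwrite("pics/w9c.png",cv2.resize(a,(660,600),interpolation=cv2.INTER_CUBIC))
E
```

```text
[ 0.56206813 -0.10348888  0.14383654] [-1.79977514e+02 -4.94007450e-02 -1.70948402e+00] [ 0.25936551  0.62212367 -0.65356648] 14.6167
[ 0.08153526  0.00140192 -0.19066559]
[284 111] [367 268] [ 591.1 -105.8  117.2   58.5   -2.1]
```

View pics/w9c.png

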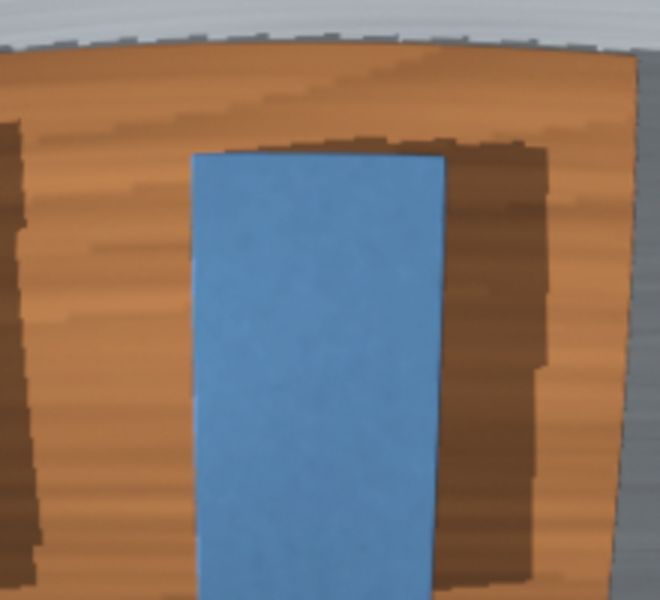

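Request:
play_rows(
  commands=[
    [[0, 0, 0.122, -1.7, 2.6, 0, 8.7], [0, 0, 0.244, -3.4, 5.2, 0, 8.7], [0, 0, 0.366, -5.1, 7.7, 0, 8.7], [0, 0, 0.488, -6.7, 10.3, 1, 8.7], [0, 0, 0.61, -8.4, 12.9, 2, 8.7], [0, 0, 0.732, -10.1, 15.5, 3, 8.7], [0, 0, 0.854, -11.8, 18.1, 4, 8.7], [0, 0, 0.976, -13.5, 20.66, 5, 8.7]],
  ],
)

```text
clock: 15.33
tool_pos: [0.4196, -0.3071, 0.0917]
orientation: [179.9, 0.1, -58.0]
force: [1.3, -0.1, 0.2]
opening: 0.0871
gripper_force: 0.0
```

Request:
play_rows(
  commands=[
    [[0, 0, 0.122, 0, 0, 2, 8.7], [0, 0, 0.244, 0, 0, 4, 8.7], [0, 0, 0.366, 0, 0, 6, 8.7], [0, 0, 0.488, 0, 0, 8, 8.7], [0, 0, 0.61, 0, 0, 9, 8.7], [0, 0, 0.717, 0, 0, 9, 8.7], [0, 0, 0.717, 0, 0, 9, 8.7], [0, 0, 0.717, 0, 0, 9, 8.7]],
  ],
)

```text
clock: 16.0
tool_pos: [0.4206, -0.3061, 0.0024]
orientation: [179.9, 0.0, -98.5]
force: [-1.0, -0.9, 0.5]
opening: 0.0866
gripper_force: 0.0
```

```bash
python3 - <<'E'
from h import *; from plant import ctrl
for i in range(3): s,o=snap(ctrl,"wrist","w10"); print(np.round(o["tool_pos"],4),np.round(o["orientation"],2),np.round(o["force"],1),o["clock"])
pickle.dump((s,o),open("w10.pkl","wb")); print(s["hand_eye"][:3,3])
h=cv2.cvtColor(s["color"],cv2.COLOR_RGB2HSV); zt=-(.009-o["tool_pos"][2])
for e in edges(s,zt): print(*e)
p=tl(s,comps(s,*BLUE)[0],zt); print(p[:,0].max(),[(x,p[abs(p[:,0]-x)<2][:,1].min().round(1),p[abs(p[:,0]-x)<2][:,1].max().round(1)) for x in (20,30,40,50)])
E
```

```text
[ 0.4206 -0.3061  0.0024] [ 1.7987e+02  1.0000e-02 -9.8510e+01] [-1.  -0.9  0.5] 16.0
[ 0.4209 -0.3061  0.0029] [179.93   0.   -98.49] [0.4 0.8 0.3] 16.05
[ 0.4211 -0.3062  0.0033] [179.97  -0.   -98.51] [-0.3 -0.6 -0.1] 16.1
[ 0.08243948 -0.00060073 -0.19066569]
[271 162] [386 325] [14.8  0.9 93.4 58.6  0.3]
[280 356] [374 359] [-55.3   0.7  57.6   2.6 -89.8]
61.59921723628814 [(20, np.float64(-28.2), np.float64(30.1)), (30, np.float64(-28.3), np.float64(30.1)), (40, np.float64(-27.9), np.float64(30.3)), (50, np.float64(-28.1), np.float64(30.3))]
```

Request:
play_rows(
  commands=[
    [[0, 0, 0, 0, 0.08, 1.5, 7.8], [0, 0, 0, 0, 0.08, 2.5, 7.4], [0, 0, 0, 0, 0.08, 2.9, 7.4], [0, 0, 0, 0, 0.08, 3.1, 7.4], [0, 0, 0, 0, 0.08, 3.2, 7.4], [0, 0, 0, 0, 0.08, 3.2, 7.4], [0, 0, 0, 0, 0.08, 3.2, 5.6], [0, 0, 0, 0, 0.08, 3.2, 5.6]],
  ],
)

```text
clock: 16.82
tool_pos: [0.4205, -0.3061, -0.028]
orientation: [-180.0, -0.0, -98.7]
force: [-0.9, 0.2, 0.0]
opening: 0.0657
gripper_force: 0.0
```

Request:
play_rows(
  commands=[
    [[0, 0, 0, 0, 0, 0, 5.6], [0, 0, 0, 0, 0, 0, 5.6], [0, 0, 0, 0, 0, 0, 5.6], [0, 0, 0, 0, 0, 0, 5.6]],
  ],
)

```text
clock: 17.15
tool_pos: [0.4203, -0.306, -0.0281]
orientation: [-180.0, -0.0, -98.7]
force: [-0.1, -0.1, 4.1]
opening: 0.059
gripper_force: 30.0
```

Request:
play_rows(
  commands=[
    [[0, 0, 0, 0, 0, -0.4, 5.6], [0, 0, 0, 0, 0, -1.5, 5.6], [0, 0, 0, 0, 0, -4, 5.6], [0, 0, 0, 0, 0, -8, 5.6], [0, 0, 0, 0, 0, -11.5, 5.6], [0, 0, 0, 0, 0, -11.5, 5.6]],
  ],
)

```text
clock: 17.65
tool_pos: [0.4241, -0.3078, 0.0936]
orientation: [-179.4, -0.2, -98.6]
force: [1.3, -0.7, -0.7]
opening: 0.0591
gripper_force: 30.0
```

Request:
play_rows(
  commands=[
    [[0, 0, -0.122, -2.8, -1.7, 0, 5.6], [0, 0, -0.244, -5.6, -3.4, 0, 5.6], [0, 0, -0.366, -8.4, -5.1, 0, 5.6], [0, 0, -0.488, -11.2, -6.8, 0, 5.6], [0, 0, -0.61, -14, -8.5, 0, 5.6], [0, 0, -0.732, -16.8, -10.3, 0, 5.6], [0, 0, -0.854, -19.6, -12, 0, 5.6], [0, 0, -0.976, -22.36, -13.7, 0, 5.6]],
  ],
)

```text
clock: 18.32
tool_pos: [0.59, -0.1042, 0.0864]
orientation: [180.0, 0.0, -42.4]
force: [1.0, -0.2, -2.2]
opening: 0.0588
gripper_force: 30.0
```

Request:
play_rows(
  commands=[
    [[0, 0, -0.122, 0, 0, 0, 5.6], [0, 0, -0.244, 0, 0, 0, 5.6], [0, 0, -0.366, 0, 0, 0, 5.6], [0, 0, -0.488, 0, 0, 0, 5.6], [0, 0, -0.61, 0, 0, 0, 5.6], [0, 0, -0.717, 0, 0, 0, 5.6], [0, 0, -0.717, 0, 0, 0, 5.6], [0, 0, -0.717, 0, 0, 0, 5.6]],
  ],
)

```text
clock: 18.98
tool_pos: [0.5891, -0.1057, 0.0864]
orientation: [-180.0, 0.0, -1.9]
force: [-0.6, -0.3, -1.5]
opening: 0.0587
gripper_force: 30.0
```

```bash
python3 - <<'E'
from h import *; from plant import ctrl
for i in range(3): s,o=snap(ctrl,"wrist","w11"); print(np.round(o["tool_pos"],4),np.round(o["orientation"],2),np.round(o["force"],1),o["clock"])
pickle.dump((s,o),open("w11.pkl","wb")); print(s["hand_eye"][:3,3])
h=cv2.cvtColor(s["color"],cv2.COLOR_RGB2HSV)
for c in (285,320,365): print(c,[(r,h[r,c,0].item() if c==320 else 0,h[r,c,2].item()) for r in range(135,190)])
for r in list(range(150,190,6))+[200,220,240]:
    b=np.where((h[r,:,0]>98)&(h[r,:,0]<118)&(h[r,:,1]>110))[0]; b=b[(b>240)&(b<420)]
    if len(b): print(r,b.min(),b.max())
E
```

```text
[ 0.5891 -0.1057  0.0864] [-1.80e+02  3.00e-02 -1.91e+00] [-0.6 -0.3 -1.5] 18.9833
[ 0.5892 -0.1057  0.0864] [-1.80e+02  2.00e-02 -1.93e+00] [-0.2  0.5 -1.2] 19.0333
[ 0.5893 -0.1057  0.0865] [-1.80e+02  1.00e-02 -1.91e+00] [-0.6  0.4 -1.5] 19.0833
[ 0.08154222  0.00139973 -0.19066559]
285 [(135, 0, 193), (136, 0, 190), (137, 0, 188), (138, 0, 189), (139, 0, 189), (140, 0, 190), (141, 0, 190), (142, 0, 192), (143, 0, 193), (144, 0, 193), (145, 0, 197), (146, 0, 199), (147, 0, 202), (148, 0, 205), (149, 0, 207), (150, 0, 207), (151, 0, 185), (152, 0, 144), (153, 0, 103), (154, 0, 87), (155, 0, 90), (156, 0, 106), (157, 0, 159), (158, 0, 189), (159, 0, 196), (160, 0, 198), (161, 0, 198), (162, 0, 198), (163, 0, 198), (164, 0, 198), (165, 0, 198), (166, 0, 198), (167, 0, 198), (168, 0, 192), (169, 0, 144), (170, 0, 106), (171, 0, 112), (172, 0, 149), (173, 0, 184), (174, 0, 199), (175, 0, 199), (176, 0, 199), (177, 0, 198), (178, 0, 198), (179, 0, 198), (180, 0, 198), (181, 0, 199), (182, 0, 199), (183, 0, 200), (184, 0, 200), (185, 0, 201), (186, 0, 201), (187, 0, 201), (188, 0, 201), 
[... 1167 characters left out ...]
0, 0, 120), (151, 0, 117), (152, 0, 107), (153, 0, 81), (154, 0, 84), (155, 0, 89), (156, 0, 98), (157, 0, 103), (158, 0, 121), (159, 0, 126), (160, 0, 127), (161, 0, 129), (162, 0, 128), (163, 0, 128), (164, 0, 128), (165, 0, 127), (166, 0, 128), (167, 0, 128), (168, 0, 126), (169, 0, 111), (170, 0, 100), (171, 0, 104), (172, 0, 143), (173, 0, 180), (174, 0, 195), (175, 0, 199), (176, 0, 199), (177, 0, 199), (178, 0, 199), (179, 0, 195), (180, 0, 164), (181, 0, 132), (182, 0, 125), (183, 0, 125), (184, 0, 124), (185, 0, 125), (186, 0, 125), (187, 0, 126), (188, 0, 126), (189, 0, 126)]
156 275 372
162 271 375
168 272 375
174 257 394
180 257 394
186 258 394
200 258 393
220 259 392
240 260 391
```

```bash
python3 - <<'E'
from h import *
s,o=pickle.load(open("w11.pkl","rb"))
print(tl(s,[(285,156.7),(320,156.6),(270.7,162),(375.5,162),(271.5,168),(375.5,168)],.0145).round(2))
print(tl(s,[(285,172),(320,171.9),(365,172.2)],-.0375).round(2))
for r,a,b in ((174,257,394),(186,258,394),(200,258,393),(220,259,392),(240,260,391)): print(tl(s,[(a-.5,r),(b+.5,r)],-.0375).mean(0).round(2))
E
```

```text
[[ 61.11 -20.81]
 [ 61.03  -1.44]
 [ 58.25 -28.89]
 [ 58.29  29.37]
 [ 54.86 -28.52]
 [ 54.91  29.46]]
[[ 59.86 -15.3 ]
 [ 59.83  -0.73]
 [ 59.82  17.98]]
[59.23  1.55]
[54.09  1.78]
[48.02  1.57]
[39.17  1.59]
[30.06  1.6 ]
```

Request:
play_rows(
  commands=[
    [[0, 0, 0, 0.12, -0.12, 1.5, 5.6], [0, 0, 0, 0.12, -0.12, 3, 5.6], [0, 0, 0, 0.12, -0.12, 3.7, 5.6], [0, 0, 0, 0.12, -0.12, 4.0, 5.6], [0, 0, 0, 0.12, -0.12, 4.1, 5.6], [0, 0, 0, 0.12, -0.12, 4.2, 5.6], [0, 0, 0, 0.12, -0.12, 4.2, 5.6], [0, 0, 0, 0.12, -0.12, 4.2, 5.6]],
  ],
)

```text
clock: 19.8
tool_pos: [0.5912, -0.1045, 0.0452]
orientation: [-180.0, -0.1, -1.7]
force: [0.4, 0.1, -1.2]
opening: 0.0591
gripper_force: 30.0
```

```bash
python3 - <<'E'
from h import *; from plant import ctrl
for i in range(2): s,o=snap(ctrl,"wrist","w12"); print(np.round(o["tool_pos"],4),np.round(o["orientation"],2),np.round(o["force"],1),o["clock"])
h=cv2.cvtColor(s["color"],cv2.COLOR_RGB2HSV)
for c in (285,340,385): print(c,[(r,h[r,c,2].item()) for r in range(152,178)])
E
```

```text
[ 0.5912 -0.1045  0.0452] [-1.80e+02 -6.00e-02 -1.71e+00] [ 0.4  0.1 -1.2] 19.8
[ 0.5911 -0.1045  0.0452] [-1.7999e+02 -6.0000e-02 -1.7100e+00] [ 0.8  0.4 -1.2] 19.85
285 [(152, 194), (153, 195), (154, 198), (155, 201), (156, 202), (157, 204), (158, 206), (159, 203), (160, 164), (161, 134), (162, 127), (163, 100), (164, 87), (165, 91), (166, 88), (167, 90), (168, 91), (169, 91), (170, 94), (171, 110), (172, 149), (173, 184), (174, 199), (175, 199), (176, 199), (177, 198)]
340 [(152, 127), (153, 125), (154, 127), (155, 128), (156, 129), (157, 129), (158, 129), (159, 130), (160, 130), (161, 127), (162, 120), (163, 91), (164, 80), (165, 86), (166, 87), (167, 87), (168, 92), (169, 93), (170, 94), (171, 110), (172, 158), (173, 188), (174, 196), (175, 198), (176, 198), (177, 198)]
385 [(152, 127), (153, 128), (154, 128), (155, 129), (156, 128), (157, 129), (158, 126), (159, 123), (160, 120), (161, 118), (162, 117), (163, 116), (164, 116), (165, 110), (166, 81), (167, 81), (168, 91), (169, 94), (170, 93), (171, 97), (172, 125), (173, 175), (174, 193), (175, 198), (176, 201), (177, 201)]
```

Request:
play_rows(
  commands=[
    [[0, 0, 0, 0, 0, 0.1, 5.6], [0, 0, 0, 0, 0, 0.16, 5.6], [0, 0, 0, 0, 0, 0.16, 5.6], [0, 0, 0, 0, 0, 0.16, 6.6], [0, 0, 0, 0, 0, 0.16, 7.0], [0, 0, 0, 0, 0, 0.1, 7.2], [0, 0, 0, 0, 0, -0.5, 7.6], [0, 0, 0, 0, 0, -3, 7.6]],
  ],
)

```text
clock: 20.57
tool_pos: [0.5879, -0.1046, 0.0714]
orientation: [180.0, 0.4, -1.8]
force: [-0.3, 0.1, -0.7]
opening: 0.0753
gripper_force: 0.0
```

Request:
play_rows(
  commands=[
    [[0, 0, 0, -2, 0, -4, 8.2], [0, 0, 0, -5, 0, -8, 8.7], [0, 0, 0, -7, 0, -10, 8.7], [0, 0, 0, -7, 0, -10, 8.7], [0, 0, 0, -7, 0, -10, 8.7], [0, 0, 0, -7, 0, -10, 8.7]],
  ],
)

```text
clock: 21.07
tool_pos: [0.5208, -0.1024, 0.1752]
orientation: [-180.0, -0.1, -1.7]
force: [0.7, 0.3, -0.1]
opening: 0.0869
gripper_force: 0.0
```

```bash
python3 - <<'E'
from h import *; from plant import ctrl
s,o=snap(ctrl,"wrist","w13"); print(np.round(o["tool_pos"],4),np.round(o["orientation"],2),o["clock"]); pickle.dump((s,o),open("w13.pkl","wb"))
for c in comps(s,*BLUE): print(c.min(0),c.max(0),rect(s,o,c,.081))
t,_=snap(ctrl,"scene","sc13"); u,_=snap(ctrl,"side","si13")
a=cv2.resize(s["color"][100:330,230:430,::-1],(400,460),interpolation=cv2.INTER_CUBIC)
b=cv2.resize(t["color"][205:285,230:310,::-1],(400,400),interpolation=cv2.INTER_CUBIC); 
c=np.zeros((460,800,3),np.uint8); c[:,:400]=a; c[:400,400:]=b; cv2.imwrite("pics/v13.png",c)
E
```

```text
[ 0.5208 -0.1024  0.1752] [-1.7998e+02 -8.0000e-02 -1.7000e+00] 21.0667
[287  59] [364 210] [ 590.6 -106.1  117.8   58.5   -1.7]
```

View pics/v13.png

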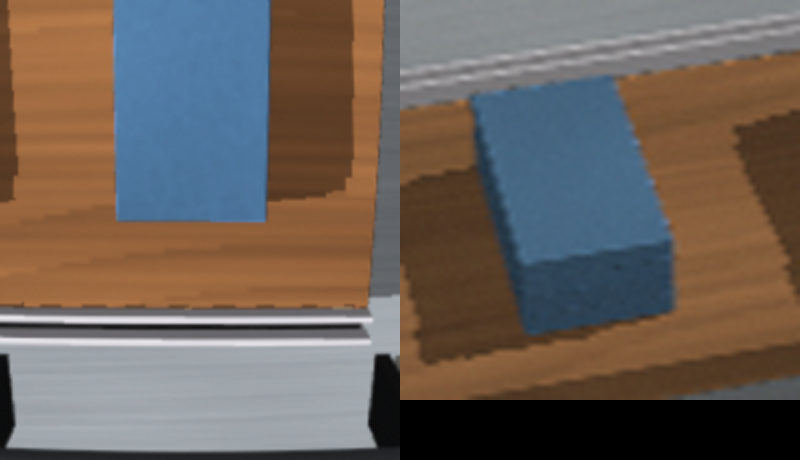

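Request:
play_rows(
  commands=[
    [[0, 0, 0.122, -0.65, -4, 0, 8.7], [0, 0, 0.244, -1.3, -8, 0, 8.7], [0, 0, 0.366, -1.95, -12, 0, 8.7], [0, 0, 0.488, -2.6, -16, 0, 8.7], [0, 0, 0.61, -3.25, -20, 0, 8.7], [0, 0, 0.732, -3.9, -24, 0, 8.7], [0, 0, 0.854, -4.55, -28, 0, 8.7], [0, 0, 0.976, -5.2, -32, 0, 8.7]],
  ],
)

```text
clock: 21.88
tool_pos: [0.4816, 0.1921, 0.1734]
orientation: [179.9, -0.0, -52.8]
force: [0.9, 0.1, -0.2]
opening: 0.0873
gripper_force: 0.0
```

Request:
play_rows(
  commands=[
    [[0, 0, 0.122, -3.5, -1.6, 0, 8.7], [0, 0, 0.244, -7, -3.2, 0, 8.7], [0, 0, 0.304, -10.5, -4.9, 0, 8.7], [0, 0, 0.304, -13.84, -6.48, 0, 8.7], [0, 0, 0.304, -13.84, -6.48, 0, 8.7], [0, 0, 0.304, -13.84, -6.48, 0, 8.7], [0, 0, 0.304, -13.84, -6.48, 0, 8.7]],
  ],
)

```text
clock: 22.47
tool_pos: [0.449, 0.3396, 0.1731]
orientation: [179.9, -0.1, -69.9]
force: [-0.0, 0.3, 0.8]
opening: 0.0869
gripper_force: 0.0
```

```bash
python3 - <<'E'
from h import *; from plant import ctrl
s,o=snap(ctrl,"wrist","w14"); print(np.round(o["tool_pos"],4),np.round(o["orientation"],2),o["clock"],s["hand_eye"][:3,3]); pickle.dump((s,o),open("w14.pkl","wb"))
for n,C in (("or",ORANGE),("gr",GREEN)):
  for c in comps(s,*C,60)[:3]: print(n,c.min(0),c.max(0),rect(s,o,c,.068))
print([ (d["bbox"],d["conf"]) for d in ctrl.find_in(s,"holder")])
s,o=pickle.load(open("w13.pkl","rb")); g=cv2.cvtColor(s["color"],cv2.COLOR_RGB2GRAY)
for c in (240,300,350,400): print(c,[(r,g[r,c].item()) for r in range(250,277)])
E
```

```text
[0.449  0.3396 0.1731] [ 1.7986e+02 -1.0000e-01 -6.9870e+01] 22.4667 [ 8.25597083e-02  1.11001340e-04 -1.90662650e-01]
or [287 121] [309 194] [487.7 297.7  59.2  10.7 -78.9]
gr [277 196] [298 271] [474.8 361.2  67.   10.5 -79.3]
[([288.1, 119.0, 20.7, 76.4], 0.57)]
240 [(250, 120), (251, 112), (252, 86), (253, 73), (254, 89), (255, 103), (256, 110), (257, 157), (258, 223), (259, 224), (260, 185), (261, 96), (262, 32), (263, 46), (264, 81), (265, 102), (266, 103), (267, 104), (268, 125), (269, 214), (270, 226), (271, 209), (272, 183), (273, 164), (274, 159), (275, 161), (276, 164)]
300 [(250, 120), (251, 117), (252, 97), (253, 79), (254, 89), (255, 103), (256, 103), (257, 116), (258, 182), (259, 217), (260, 223), (261, 183), (262, 62), (263, 27), (264, 45), (265, 95), (266, 103), (267, 104), (268, 112), (269, 171), (270, 222), (271, 224), (272, 210), (273, 172), (274, 161), (275, 162), (276, 164)]
350 [(250, 116), (251, 119), (252, 118), (253, 104), (254, 88), (255, 101), (256, 103), (257, 110), (258, 158), (259, 205), (260, 220), (261, 185), (262, 80), (263, 27), (264, 44), (265, 95), (266, 103), (267, 102), (268, 109), (269, 151), (270, 203), (271, 223), (272, 220), (273, 181), (274, 166), (275, 166), (276, 167)]
400 [(250, 117), (251, 120), (252, 120), (253, 123), (254, 117), (255, 105), (256, 104), (257, 120), (258, 170), (259, 215), (260, 216), (261, 149), (262, 63), (263, 30), (264, 62), (265, 100), (266, 104), (267, 103), (268, 110), (269, 156), (270, 204), (271, 219), (272, 201), (273, 172), (274, 170), (275, 172), (276, 170)]
```

Request:
play_rows(
  commands=[
    [[0, 0, 0.08, 3, -1.2, 3, 3.2], [0, 0, 0.157, 5.26, -2.19, 6, 3.2], [0, 0, 0.157, 5.26, -2.19, 8.6, 3.2], [0, 0, 0.157, 5.26, -2.19, 8.6, 3.2], [0, 0, 0.157, 5.26, -2.19, 8.6, 3.2], [0, 0, 0.157, 5.26, -2.19, 8.6, 3.2], [0, 0, 0.157, 5.26, -2.19, 8.6, 3.2], [0, 0, 0.157, 5.26, -2.19, 8.6, 3.2]],
  ],
)

```text
clock: 23.23
tool_pos: [0.4886, 0.2991, 0.0905]
orientation: [-179.8, 0.1, -78.9]
force: [-0.6, 0.9, 0.1]
opening: 0.0393
gripper_force: 0.0
```

Request:
play_rows(
  commands=[
    [[0, 0, 0, 0, 0, 0, 3.2], [0, 0, 0, 0, 0, 0, 3.2], [0, 0, 0, 0, 0, 0, 3.2], [0, 0, 0, 0, 0, 0, 3.2]],
  ],
)

```text
clock: 23.57
tool_pos: [0.488, 0.2981, 0.0888]
orientation: [-180.0, 0.0, -78.9]
force: [0.8, -0.5, -0.2]
opening: 0.0319
gripper_force: 0.0
```

```bash
python3 - <<'E'
from h import *; from plant import ctrl
s,o=snap(ctrl,"wrist","w15"); print(np.round(o["tool_pos"],4),np.round(o["orientation"],2),o["clock"],o["opening"],s["hand_eye"][:3,3]); pickle.dump((s,o),open("w15.pkl","wb"))
for c in comps(s,*ORANGE,40)[:3]: print("or",c.min(0),c.max(0),rect(s,o,c,.068),rect(s,O0,c,o["tool_pos"][2]-.068))
s13,o13=pickle.load(open("w13.pkl","rb"))
a=s["color"][130:380,220:430,::-1]; cv2.imwrite("pics/v15.png",cv2.resize(a,(504,600),interpolation=cv2.INTER_CUBIC))
E
```

```text
[0.488  0.2981 0.0888] [-1.7998e+02  1.0000e-02 -7.8890e+01] 23.5667 0.031855221413039765 [ 8.25636282e-02 -1.14502800e-04 -1.90665748e-01]
or [317 196] [333 299] [489.1 293.   66.8   9.8 -78.4] [ 5.2 -0.1 66.8  9.8 -0.5]
```

View pics/v15.png

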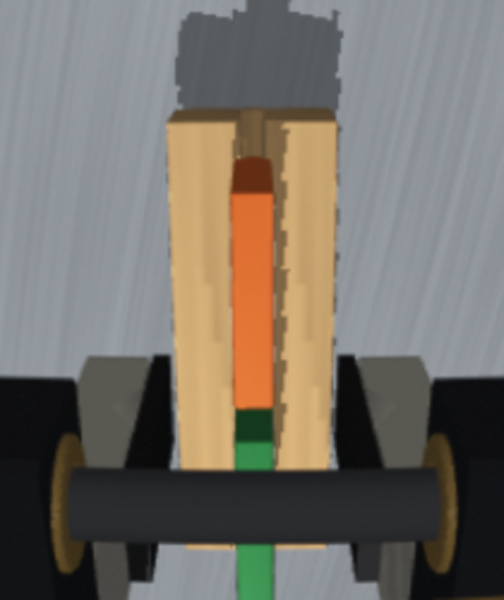

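Request:
play_rows(
  commands=[
    [[0, 0, 0, 0.15, -0.02, 3, 3.2], [0, 0, 0, 0.15, -0.02, 5.5, 3.2], [0, 0, 0, 0.15, -0.02, 7.2, 3.2], [0, 0, 0, 0.15, -0.02, 7.75, 3.2], [0, 0, 0, 0.15, -0.02, 7.75, 3.2], [0, 0, 0, 0.15, -0.02, 7.75, 3.2], [0, 0, 0, 0.15, -0.02, 7.75, 3.2], [0, 0, 0, 0.15, -0.02, 7.75, 0.7]],
  ],
)

```text
clock: 24.28
tool_pos: [0.4892, 0.2972, 0.0124]
orientation: [-179.9, 0.1, -78.9]
force: [0.2, 0.2, -0.4]
opening: 0.0291
gripper_force: 0.0
```

Request:
play_rows(
  commands=[
    [[0, 0, 0, 0, 0, 0, 0.7], [0, 0, 0, 0, 0, 0, 0.7], [0, 0, 0, 0, 0, 0, 0.7], [0, 0, 0, 0, 0, 0, 0.7], [0, 0, 0, 0, 0, 0, 0.7]],
  ],
)

```text
clock: 24.7
tool_pos: [0.4887, 0.2966, 0.0116]
orientation: [-180.0, 0.0, -78.9]
force: [-1.5, 0.3, 5.1]
opening: 0.011
gripper_force: 30.0
```

Request:
play_rows(
  commands=[
    [[0, 0, 0, 0, 0, -0.5, 0.7], [0, 0, 0, 0, 0, -1.2, 0.7], [0, 0, 0, 0, 0, -2, 0.7], [0, 0, 0, 0, 0, -3.5, 0.7], [0, 0, 0, 0, 0, -6, 0.7], [0, 0, 0, 0, 0, -9, 0.7], [0, 0, 0, 0, 0, -11, 0.7], [0, 0, 0, 0, 0, -11, 0.7]],
  ],
)

```text
clock: 25.37
tool_pos: [0.4909, 0.2984, 0.1268]
orientation: [-179.6, 0.2, -78.9]
force: [0.8, 0.7, -0.5]
opening: 0.0106
gripper_force: 30.0
```

```bash
python3 - <<'E'
from h import *; from plant import ctrl
o=ctrl.get_obs(); print(np.round(o["tool_pos"],4),np.round(o["orientation"],2),o["opening"],o["force"])
s,o=pickle.load(open("w13.pkl","rb")); print(s["hand_eye"][:3,3])
g=cv2.cvtColor(s["color"],cv2.COLOR_RGB2GRAY).astype(float)
def cross(col,r0,lev,up):
    for r in range(r0,r0+10):
        a,b=g[r,col],g[r+1,col]
        if (a<lev<=b) if up else (a>lev>=b): return r+(lev-a)/(b-a)
A=[];B=[]
for c in list(range(236,412,8)):
    e=cross(c,258,125,False); f=cross(c,264,160,True)
    if e and f: A.append((c,e)); B.append((c,f))
a=plane(s,o,A,.055)*1000; b=plane(s,o,B,.055)*1000
m=(a+b)/2; k=np.polyfit(m[:,1],m[:,0],1); print("gap",(a-b)[:,0].round(1)); print("slot x(y):",k, "yaw",-np.degrees(np.arctan(k[0])), "resid",np.std(m[:,0]-np.polyval(k,m[:,1])))
for c in comps(s,*BLUE): r=rect(s,o,c,.081); print(r)
y=np.radians(r[4]); print("expected slot from pile",r[:2]-117*np.array([np.cos(y),np.sin(y)]))
E
```

```text
[0.4909 0.2984 0.1268] [-179.59    0.24  -78.86] 0.010612035520584694 [ 0.76638431  0.73581978 -0.46034787]
[ 0.08153413  0.0014021  -0.19066548]
gap [7.7 7.6 7.6 7.5 7.1 7.1 7.2 7.2 7.2 7.2 7.5 7.5 7.6 7.5 7.4 7.4 7.4 7.4
 7.3 7.4 7.8 7.8]
slot x(y): [3.13581303e-02 4.77088202e+02] yaw -1.7960999529738273 resid 0.04686674474321736
[ 590.6 -106.1  117.8   58.5   -1.7]
expected slot from pile [ 473.65149637 -102.62904944]
```

Request:
play_rows(
  commands=[
    [[0, 0, 0.06, 3, 0.7, 0, 0.7], [0, 0, 0.12, 6.8, 1.6, 0, 0.7], [0, 0, 0.18, 10.6, 2.5, 0, 0.7], [0, 0, 0.2243, 14.5, 3.4, 0, 0.7], [0, 0, 0.2243, 18.4, 4.3, 0, 0.7], [0, 0, 0.2243, 22.3, 5.2, 0, 0.7], [0, 0, 0.2243, 26.2, 6.16, 0, 0.7], [0, 0, 0.2243, 30, 7.06, 0, 0.7]],
  ],
)

```text
clock: 26.03
tool_pos: [0.4763, -0.0133, 0.1217]
orientation: [-180.0, 0.0, -91.7]
force: [1.0, -0.8, -0.3]
opening: 0.0109
gripper_force: 30.0
```

Request:
play_rows(
  commands=[
    [[0, 0, 0, 3, 0.02, 0.7, 0.7], [0, 0, 0, 6, 0.04, 1.4, 0.7], [0, 0, 0, 8, 0.06, 2.2, 0.7], [0, 0, 0, 9.13, 0.06, 2.2, 0.7], [0, 0, 0, 9.13, 0.06, 2.2, 0.7], [0, 0, 0, 9.13, 0.06, 2.2, 0.7], [0, 0, 0, 9.13, 0.06, 2.2, 0.7], [0, 0, 0, 9.13, 0.06, 2.2, 0.7]],
  ],
)

```text
clock: 26.7
tool_pos: [0.474, -0.1019, 0.0996]
orientation: [-179.9, 0.0, -91.7]
force: [-0.6, 0.7, -0.9]
opening: 0.0106
gripper_force: 30.0
```

```bash
python3 - <<'E'
from h import *; from plant import ctrl
for i in range(2): s,o=snap(ctrl,"wrist","w16"); print(np.round(o["tool_pos"],4),np.round(o["orientation"],2),o["clock"],o["opening"],s["hand_eye"][:3,3],np.round(o["force"],1))
pickle.dump((s,o),open("w16.pkl","wb"))
g=cv2.cvtColor(s["color"],cv2.COLOR_RGB2GRAY)
for r in range(110,250,20): print(r,[(c,g[r,c].item()) for c in range(306,346)])
for c in comps(s,*ORANGE,20)[:3]: print("or",c.min(0),c.max(0))
h=cv2.cvtColor(s["color"],cv2.COLOR_RGB2HSV)
for r in range(200,330,10):
    b=[c for c in range(300,350) if 3<=h[r,c,0]<=15 and h[r,c,1]>190]; print(r,(min(b),max(b)) if b else None,end=" ")
for c in comps(s,*BLUE): print(c.min(0),c.max(0),rect(s,o,c,.081))
E
```

```text
[ 0.474  -0.1019  0.0996] [-1.7995e+02  1.0000e-02 -9.1700e+01] 26.7 0.010578240020106698 [ 0.08250159 -0.00043492 -0.19066531] [-0.6  0.7 -0.9]
[ 0.4739 -0.1018  0.0995] [-1.7996e+02  1.0000e-02 -9.1680e+01] 26.75 0.010825210562892412 [ 0.08250165 -0.00043482 -0.19066534] [ 0.2  0.7 -0.4]
110 [(306, 110), (307, 110), (308, 112), (309, 112), (310, 111), (311, 108), (312, 107), (313, 108), (314, 111), (315, 110), (316, 111), (317, 111), (318, 112), (319, 113), (320, 113), (321, 110), (322, 106), (323, 105), (324, 106), (325, 108), (326, 111), (327, 113), (328, 110), (329, 111), (330, 138), (331, 164), (332, 176), (333, 179), (334, 181), (335, 182), (336, 184), (337, 181), (338, 181), (339, 181), (340, 182), (341, 182), (342, 184), (343, 185), (344, 185), (345, 184)]
130 [(306, 73), (307, 73), (308, 75), (309, 76), (310, 78), (311, 79), (312, 81), (313, 81), (314, 80), (315, 80), (316, 94), (317, 135), (318, 160), (319, 173), (320, 223), (321, 213), (322, 149), (323, 63), (324, 29), (325, 27), (326, 26), (327, 27), (328, 27), (329, 27), (330, 26), (331, 23), (332, 34), (333, 88), (334,
[... 2044 characters left out ...]
308, 120), (309, 121), (310, 124), (311, 128), (312, 133), (313, 132), (314, 129), (315, 109), (316, 111), (317, 160), (318, 202), (319, 204), (320, 178), (321, 119), (322, 77), (323, 73), (324, 72), (325, 72), (326, 73), (327, 73), (328, 73), (329, 71), (330, 62), (331, 59), (332, 84), (333, 140), (334, 202), (335, 217), (336, 234), (337, 234), (338, 212), (339, 179), (340, 176), (341, 178), (342, 180), (343, 178), (344, 178), (345, 179)]
or [313 227] [338 324]
200 None 210 None 220 None 230 (323, 330) 240 (315, 335) 250 (314, 336) 260 (313, 337) 270 (313, 337) 280 (313, 338) 290 (313, 337) 300 (313, 338) 310 (313, 338) 320 (313, 338) [ 74 199] [247 296] [ 585.  -110.2  125.4   65.5   -1.9]
```

```bash
python3 - <<'E'
from h import *
s,o=pickle.load(open("w16.pkl","rb"))
g=cv2.cvtColor(s["color"],cv2.COLOR_RGB2GRAY).astype(float); h=cv2.cvtColor(s["color"],cv2.COLOR_RGB2HSV)
P=[]
for r in range(130,222,4):
    L=next(c+(g[r,c]-130)/(g[r,c]-g[r,c+1]) for c in range(319,330) if g[r,c]>130>=g[r,c+1])
    R=next(c+(130-g[r,c])/(g[r,c+1]-g[r,c]) for c in range(326,340) if g[r,c]<130<=g[r,c+1])
    P.append(np.r_[tl(s,[(L,r)],.0445)[0],tl(s,[(R,r)],.0445)[0]])
P=np.array(P); w=P[:,3]-P[:,1]; m=(P[:,3]+P[:,1])/2; k=np.polyfit(P[:,0],m,1); print("gap",w.mean(),"slot y(x)",k,"yaw err deg",np.degrees(k[0]),"at 0,28",np.polyval(k,[0,28]))
# holder body top edge: widths at rows -> y at top plane (z=-.0564)
for r in range(280,322,8):
    b=[c for c in range(300,350) if 3<=h[r,c,0]<=15 and h[r,c,1]>190]; q=tl(s,[(min(b)-.5,r),(max(b)+.5,r)],-.0564); print(r,q.round(2).tolist(),q[:,1].mean().round(2))
for r in (226,228,230,232,234,236,238,240,244):
    print(r,[(c,h[r,c].tolist()) for c in range(318,337)] if r in(230,) else "", [c for c in range(300,350) if 3<=h[r,c,0]<=15 and h[r,c,1]>190][::100] , max([c for c in range(300,350) if 3<=h[r,c,0]<=15 and h[r,c,1]>190],default=0))
print(tl(s,[(326.5,228)],.0016),tl(s,[(325,237)],.0016-.016))
p=tl(s,comps(s,*BLUE)[0],.0995-.081); print("pile mask front(min y?)",p.min(0),p.max(0))
# pile lateral edges along tool x at tool y in -80..-100
for yy in (-70,-85,-100,-115):
    q=p[abs(p[:,1]-yy)<2]; print(yy,q[:,0].min().round(1),q[:,0].max().round(1))
E
```

```text
gap 6.9684804559824975 slot y(x) [0.00481062 0.8931553 ] yaw err deg 0.2756282260728388 at 0,28 [0.8931553  1.02785266]
280 [[20.78, -5.37], [20.79, 4.94]] -0.21
288 [[17.24, -5.41], [17.26, 4.6]] -0.41
296 [[13.63, -5.46], [13.64, 5.05]] -0.2
304 [[9.94, -5.5], [9.95, 5.11]] -0.2
312 [[6.16, -5.55], [6.17, 5.17]] -0.19
320 [[2.28, -5.61], [2.3, 5.24]] -0.18
226  [] 0
228  [323] 329
230 [(318, [173, 16, 211]), (319, [175, 16, 213]), (320, [4, 37, 195]), (321, [7, 98, 151]), (322, [9, 185, 124]), (323, [10, 203, 122]), (324, [10, 204, 121]), (325, [10, 204, 121]), (326, [10, 205, 122]), (327, [10, 203, 122]), (328, [10, 203, 122]), (329, [10, 204, 119]), (330, [10, 198, 103]), (331, [8, 158, 89]), (332, [5, 87, 106]), (333, [2, 33, 153]), (334, [173, 16, 211]), (335, [175, 13, 224]), (336, [150, 3, 236])] [323] 330
232  [316] 334
234  [315] 335
236  [315] 335
238  [315] 335
240  [315] 335
244  [315] 335
[[24.94545237  0.37150379]] [[25.04826449 -0.43264924]]
pile mask front(min y?) [ -27.59184659 -173.84922086] [ 37.89897871 -48.49759511]
-70 -19.7 37.3
-85 -19.5 37.6
-100 -27.6 37.9
-115 -26.9 37.7
```

```bash
python3 - <<'E'
from h import *
s,o=pickle.load(open("w16.pkl","rb")); h=cv2.cvtColor(s["color"],cv2.COLOR_RGB2HSV); V=h[:,:,2].astype(int)
print("holder col 326",[(r,V[r,326].item()) for r in range(222,275)])
for yy in (-75,-85,-95):
    p=proj(s,O0,[[x/1000,yy/1000,.0185] for x in np.arange(-36,46,1.0)])
    v=[(int(x),int(h[int(round(q[1])),int(round(q[0])),2]),int(h[int(round(q[1])),int(round(q[0])),0])) for x,q in zip(np.arange(-36,46,1.0),p)]
    print(yy,[t for t in v if t[0]<-15 or t[0]>20])
for r in (226.5,231): print(r,tl(s,[(326,r)],.0016).round(1),tl(s,[(326,r)],-.0144).round(1))
print([(r,tl(s,[(326,r)],-.0564).round(1)[0,0]) for r in (255,258,260,262,264,266,268,270)])
E
```

```text
holder col 326 [(222, 27), (223, 27), (224, 27), (225, 30), (226, 55), (227, 108), (228, 122), (229, 122), (230, 122), (231, 121), (232, 121), (233, 123), (234, 122), (235, 122), (236, 122), (237, 122), (238, 122), (239, 122), (240, 122), (241, 122), (242, 122), (243, 122), (244, 122), (245, 122), (246, 122), (247, 122), (248, 123), (249, 122), (250, 122), (251, 122), (252, 122), (253, 122), (254, 123), (255, 123), (256, 122), (257, 123), (258, 122), (259, 122), (260, 135), (261, 152), (262, 162), (263, 165), (264, 165), (265, 165), (266, 165), (267, 165), (268, 165), (269, 169), (270, 199), (271, 241), (272, 244), (273, 244), (274, 244)]
-75 [(-36, 21, 110), (-35, 21, 120), (-34, 21, 113), (-33, 22, 113), (-32, 21, 110), (-31, 22, 114), (-30, 21, 120), (-29, 22, 113), (-28, 22, 120), (-27, 21, 120), (-26, 22, 113), (-25, 21, 120), (-24, 22, 120), (-23, 22, 113), (-22, 22, 113), (-21, 22, 120), (-20, 49, 105), (-19, 107, 106), (-18, 169, 105), (-17, 169, 104), (-16, 168, 105), (21, 171, 105), (22, 171, 105), (23, 171, 104), (24, 171, 105), (25, 171, 105), (26, 171, 105), (27, 170, 10
[... 1306 characters left out ...]
8, 172, 104), (-17, 173, 105), (-16, 171, 104), (21, 173, 105), (22, 173, 105), (23, 173, 105), (24, 170, 104), (25, 171, 104), (26, 173, 104), (27, 173, 104), (28, 172, 104), (29, 170, 104), (30, 151, 104), (31, 105, 105), (32, 78, 105), (33, 79, 105), (34, 81, 105), (35, 92, 105), (36, 83, 105), (37, 87, 105), (38, 82, 107), (39, 110, 12), (40, 114, 13), (41, 114, 13), (42, 114, 13), (43, 114, 13), (44, 114, 13), (45, 114, 13)]
226.5 [[25.8  0.1]] [[30.5  0.1]]
231 [[23.2  0.1]] [[28.2  0.1]]
[(255, np.float64(31.4)), (258, np.float64(30.2)), (260, np.float64(29.3)), (262, np.float64(28.5)), (264, np.float64(27.7)), (266, np.float64(26.8)), (268, np.float64(26.0)), (270, np.float64(25.1))]
```

Request:
play_rows(
  commands=[
    [[0, 0, 0.005, 0.22, 0.04, 1.5, 0.7], [0, 0, 0.005, 0.22, 0.04, 3, 0.7], [0, 0, 0.005, 0.22, 0.04, 3.8, 0.7], [0, 0, 0.005, 0.22, 0.04, 3.8, 0.7], [0, 0, 0.005, 0.22, 0.04, 3.8, 0.7], [0, 0, 0.005, 0.22, 0.04, 4.2, 0.7], [0, 0, 0.005, 0.22, 0.04, 4.5, 0.7], [0, 0, 0.005, 0.22, 0.04, 4.7, 0.7]],
  ],
)

```text
clock: 27.47
tool_pos: [0.4733, -0.1048, 0.0522]
orientation: [-180.0, 0.0, -92.0]
force: [0.2, 1.3, -0.9]
opening: 0.011
gripper_force: 30.0
```

```bash
python3 - <<'E'
from h import *; from plant import ctrl
for i in range(2): s,o=snap(ctrl,"wrist","w17"); print(np.round(o["tool_pos"],4),np.round(o["orientation"],2),o["clock"],o["opening"],s["hand_eye"][:3,3],np.round(o["force"],1),np.round(o["moment"],2))
pickle.dump((s,o),open("w17.pkl","wb"))
g=cv2.cvtColor(s["color"],cv2.COLOR_RGB2GRAY).astype(float); h=cv2.cvtColor(s["color"],cv2.COLOR_RGB2HSV); z=o["tool_pos"][2]-.055
P=[]
for r in range(150,222,6):
    try:
        L=next(c+(g[r,c]-130)/(g[r,c]-g[r,c+1]) for c in range(316,330) if g[r,c]>130>=g[r,c+1]); R=next(c+(130-g[r,c])/(g[r,c+1]-g[r,c]) for c in range(326,343) if g[r,c]<130<=g[r,c+1])
        P.append(np.r_[tl(s,[(L,r)],z)[0],tl(s,[(R,r)],z)[0]])
    except StopIteration: pass
P=np.array(P); print(len(P),"gap",(P[:,3]-P[:,1]).round(1)); k=np.polyfit(P[:,0],(P[:,3]+P[:,1])/2,1); print("slot y at 28:",np.polyval(k,28),"slope",k[0])
for r in range(222,262,3):
    b=[c for c in range(295,355) if 3<=h[r,c,0]<=15 and h[r,c,1]>185]; print(r,(min(b),max(b)) if b else None,end=" ")
print(); print("col326",[(r,int(h[r,326,2])) for r in range(214,275)])
for yy in (-80,-90):
    zz=o["tool_pos"][2]-.081; xs=np.arange(20,42,1.0); p=proj(s,O0,[[x/1000,yy/1000,zz] for x in xs]); print(yy,[(int(x),int(h[int(round(q[1])),int(round(q[0])),2])) for x,q in zip(xs,p)])
E
```

```text
[ 0.4733 -0.1048  0.0522] [-1.7996e+02  1.0000e-02 -9.2040e+01] 27.4667 0.01096479229746902 [ 0.08249883 -0.00044389 -0.19066535] [ 0.2  1.3 -0.9] [ 0.01  0.06 -0.01]
[ 0.473  -0.1049  0.0518] [ 1.800e+02  1.000e-02 -9.205e+01] 27.5167 0.01075175350360122 [ 0.08249862 -0.00044551 -0.19066557] [ 0.1  0.9 -1.5] [-0.    0.05 -0.01]
12 gap [7.8 7.9 7.9 7.9 7.9 7.9 7.9 7.9 7.9 8.  7.7 7.8]
slot y at 28: -0.061435410118277245 slope -0.005731918195367923
222 None 225 None 228 (321, 330) 231 (320, 332) 234 (316, 335) 237 (316, 335) 240 (315, 335) 243 (315, 335) 246 (315, 336) 249 (314, 336) 252 (313, 336) 255 (313, 337) 258 (313, 337) 261 (312, 337) 
col326 [(214, 20), (215, 20), (216, 20), (217, 19), (218, 19), (219, 18), (220, 18), (221, 18), (222, 19), (223, 19), (224, 19), (225, 21), (226, 50), (227, 110), (228, 124), (229, 125), (230, 124), (231, 124), (232, 125), (233, 125), (234, 125), (235, 125), (236, 124), (237, 125), (238, 125), (239, 125), (240, 125), (241, 126), (242, 125), (243, 125), (244, 125), (245, 125), (246, 125), (247, 125), (248, 126), (249, 125), (250, 125), (251, 125), (252, 125), (253, 126), (254, 125), (255, 125), (256, 125), (257, 125), (258, 125), (259, 126), (260, 138), (261, 155), (262, 166), (263, 169), (264, 169), (265, 168), (266, 169), (267, 169), (268, 169), (269, 169), (270, 168), (271, 169), (272, 168), (273, 169), (274, 169)]
-80 [(20, 172), (21, 173), (22, 173), (23, 173), (24, 172), (25, 173), (26, 169), (27, 126), (28, 81), (29, 79), (30, 81), (31, 80), (32, 92), (33, 92), (34, 83), (35, 89), (36, 84), (37, 66), (38, 101), (39, 102), (40, 101), (41, 102)]
-90 [(20, 177), (21, 174), (22, 173), (23, 172), (24, 172), (25, 173), (26, 175), (27, 134), (28, 82), (29, 79), (30, 82), (31, 81), (32, 94), (33, 92), (34, 84), (35, 87), (36, 85), (37, 78), (38, 110), (39, 113), (40, 113), (41, 114)]
```

Request:
play_rows(
  commands=[
    [[0, 0, -0.005, -0.1, 0, 0, 0.7], [0, 0, -0.005, -0.1, 0, 0.3, 0.7], [0, 0, -0.005, -0.1, 0, 0.6, 0.7], [0, 0, -0.005, -0.1, 0, 0.75, 0.7], [0, 0, -0.005, -0.1, 0, 0.85, 0.7], [0, 0, -0.005, -0.1, 0, 0.95, 0.7], [0, 0, -0.005, -0.1, 0, 0.95, 0.7], [0, 0, -0.005, -0.1, 0, 0.95, 0.7]],
  ],
)

```text
clock: 28.23
tool_pos: [0.4733, -0.1039, 0.0428]
orientation: [-180.0, -0.0, -91.8]
force: [-1.4, 0.6, 4.4]
opening: 0.0109
gripper_force: 30.0
```

Request:
play_rows(
  commands=[
    [[0, 0, 0, 0, 0, 0.1, 0.7], [0, 0, 0, 0, 0, 0.2, 0.7], [0, 0, 0, 0, 0, 0.2, 0.7], [0, 0, 0, 0, 0, 0.2, 0.7]],
  ],
)

```text
clock: 28.57
tool_pos: [0.4733, -0.104, 0.0409]
orientation: [-180.0, -0.0, -91.8]
force: [-0.6, 0.7, 6.8]
opening: 0.0111
gripper_force: 30.0
```

Request:
play_rows(
  commands=[
    [[0, 0, 0, 0, 0, 0.05, 0.7], [0, 0, 0, 0, 0, 0.05, 0.7], [0, 0, 0, 0, 0, 0.05, 0.7]],
  ],
)

```text
clock: 28.82
tool_pos: [0.4733, -0.104, 0.0406]
orientation: [-180.0, -0.0, -91.8]
force: [-1.7, 0.9, 7.4]
opening: 0.0107
gripper_force: 30.0
```

Request:
play_rows(
  commands=[
    [[0, 0, 0, 0, 0, 0.05, 0.7], [0, 0, 0, 0, 0, 0.05, 0.7], [0, 0, 0, 0, 0, 0.05, 0.7]],
  ],
)

```text
clock: 29.07
tool_pos: [0.4734, -0.104, 0.0405]
orientation: [-180.0, -0.0, -91.7]
force: [-4.3, 1.0, 13.0]
opening: 0.0108
gripper_force: 30.0
```

Request:
play_rows(
  commands=[
    [[0, 0, 0, 0, 0, 0.05, 0.7], [0, 0, 0, 0, 0, 0.05, 0.7], [0, 0, 0, 0, 0, 0.05, 0.7]],
  ],
)

```text
clock: 29.32
tool_pos: [0.4735, -0.104, 0.0405]
orientation: [-179.9, -0.0, -91.7]
force: [-5.4, 2.1, 18.3]
opening: 0.0106
gripper_force: 30.0
```

```bash
python3 - <<'E'
from h import *; from plant import ctrl
for i in range(2): s,o=snap(ctrl,"wrist","w18"); print(np.round(o["tool_pos"],4),np.round(o["orientation"],2),o["clock"],np.round(o["force"],1),np.round(o["moment"],2))
h=cv2.cvtColor(s["color"],cv2.COLOR_RGB2HSV)
for r in range(222,268,3):
    b=[c for c in range(295,355) if 3<=h[r,c,0]<=15 and h[r,c,1]>185]; print(r,(min(b),max(b)) if b else None,end=" ")
print(); print([(r,int(h[r,326,2])) for r in range(222,275)])
zz=o["tool_pos"][2]-.081; xs=np.arange(20,42,1.0); p=proj(s,O0,[[x/1000,-.085,zz] for x in xs]); print([(int(x),int(h[int(round(q[1])),int(round(q[0])),2])) for x,q in zip(xs,p)])
t,_=snap(ctrl,"side","si18"); u,_=snap(ctrl,"scene","sc18")
c=comps(t,*ORANGE,20); print([(k.min(0),k.max(0)) for k in c][:2])
for k in c[:1]: print("side holder img", cv2.minAreaRect(k.astype(np.float32)), proj(t,o,[[.4735,-.104+d,zz] for zz in (.055,.097) for d in (-.03,.03)]).round(1).tolist())
E
```

```text
[ 0.4735 -0.104   0.0405] [-1.7994e+02 -1.0000e-02 -9.1730e+01] 29.3167 [-5.4  2.1 18.3] [1.12 2.2  0.03]
[ 0.4734 -0.104   0.0405] [-1.7995e+02 -1.0000e-02 -9.1730e+01] 29.3667 [-6.3  1.8 17.9] [1.1  2.21 0.05]
222 None 225 None 228 (322, 330) 231 (321, 332) 234 (316, 335) 237 (316, 335) 240 (315, 335) 243 (315, 336) 246 (315, 336) 249 (314, 336) 252 (313, 336) 255 (313, 336) 258 (313, 337) 261 (312, 337) 264 (312, 337) 267 (312, 337) 
[(222, 19), (223, 18), (224, 18), (225, 19), (226, 36), (227, 109), (228, 125), (229, 126), (230, 126), (231, 125), (232, 125), (233, 125), (234, 126), (235, 126), (236, 126), (237, 126), (238, 127), (239, 126), (240, 126), (241, 126), (242, 126), (243, 127), (244, 126), (245, 127), (246, 127), (247, 126), (248, 126), (249, 126), (250, 126), (251, 126), (252, 126), (253, 126), (254, 127), (255, 127), (256, 127), (257, 127), (258, 126), (259, 128), (260, 140), (261, 157), (262, 167), (263, 170), (264, 170), (265, 170), (266, 170), (267, 170), (268, 171), (269, 173), (270, 204), (271, 244), (272, 246), (273, 246), (274, 246)]
[(20, 174), (21, 175), (22, 174), (23, 174), (24, 176), (25, 178), (26, 176), (27, 176), (28, 172), (29, 108), (30, 81), (31, 79), (32, 83), (33, 81), (34, 88), (35, 90), (36, 84), (37, 90), (38, 85), (39, 80), (40, 108), (41, 109)]
[(array([399, 229], dtype=int32), array([410, 253], dtype=int32))]
side holder img ((402.7221374511719, 240.06814575195312), (6.605040550231934, 25.99945831298828), 22.2490234375) [[416.5, 238.7], [400.3, 253.2], [419.0, 221.6], [402.4, 235.8]]
```

Request:
play_rows(
  commands=[
    [[0, 0, 0, 0, 0.02, -0.03, 0.7], [0, 0, 0, 0, 0.02, -0.03, 0.7], [0, 0, 0, 0, 0.02, -0.03, 0.7], [0, 0, 0, 0, 0.02, -0.03, 0.7], [0, 0, 0, 0, 0.02, -0.03, 0.7]],
  ],
)

```text
clock: 29.93
tool_pos: [0.4734, -0.104, 0.0405]
orientation: [-179.9, -0.0, -91.7]
force: [-3.2, 2.3, 15.0]
opening: 0.0108
gripper_force: 30.0
```

```bash
python3 - <<'E'
from h import *; from plant import ctrl
for i in range(2): s,o=snap(ctrl,"wrist","w19"); print(np.round(o["tool_pos"],4),np.round(o["orientation"],2),o["clock"],np.round(o["force"],1),o["opening"],o["gripper_force"])
for n,nm in (("scene","sc0"),):
    t,_=snap(ctrl,n)
    a=pickle.load(open("s0.pkl","rb"))[1][n]
    for k in ("green_holder","jar","bulb_shelf","bulb_ledge","pile_top"):
        print(k,[np.round(d["bbox"]).tolist() for d in ctrl.find_in(t,k)][:2])
E
```

```text
[ 0.4734 -0.104   0.0405] [-1.7993e+02 -1.0000e-02 -9.1730e+01] 29.9333 [-3.2  2.3 15. ] 0.010750541056251672 30.006355047225952
[ 0.4734 -0.104   0.0405] [-1.7993e+02 -1.0000e-02 -9.1730e+01] 29.9833 [-3.6  2.1 14.6] 0.010666651393861614 30.006207525730133
green_holder [[215.0, 204.0, 180.0, 92.0], [433.0, 178.0, 27.0, 21.0]]
jar [[384.0, 255.0, 43.0, 66.0], [434.0, 177.0, 23.0, 23.0]]
bulb_shelf [[316.0, 208.0, 44.0, 49.0]]
bulb_ledge [[383.0, 255.0, 44.0, 66.0], [123.0, 292.0, 84.0, 60.0]]
pile_top [[256.0, 260.0, 31.0, 8.0]]
```

Home at the expected height with a firm, moderate push; everything else is in place.

```bash
python3 -c "
from plant import ctrl; print(ctrl.close_job())"
```

```text
the job is handed in; nothing more can be done
None
```

The job is handed in at about 30 s of the 64 s allowed: both tiles lie flush on the pile by camera (within about 1 mm) and are released, and the orange holder is home in the rail at its expected height, roughly centred on the pile (about 1 mm), still gripped and pressed at about 15 N; nothing else appears moved.

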